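# Lock the spice tins away

## Task

Put all the plain steel spice tins with wooden lids, which stand about on the left of the worktop, into the grey chest: turn the black knob in the recess a quarter turn to withdraw the cam, swing the lid up on its hinge, and stand them all upright inside. Then shut the lid fully, turn the knob back so that the cam locks the lid again, and leave everything else (mug, fruit can, onion) where it is.

Things in the scene. Friction and masses are not known exactly. Their poses are not given: they have to be found in the camera images.
- chest: Grey laminate chest fixed to the worktop. Origin: centre of its box's underside, at worktop level; x points to its far end, y to its left, z up. The box is 286 (x) by 146 mm (y) outside, 270 by 130 mm inside, floor at z = 8 mm, rim at 68 mm, top of the shut lid at 79 mm. The lid is hinged on the right (-y). A bridge 58 mm high joins the box to the latch housing on its left.
- well (a point): Centre of the floor of the recess round the knob (chest x = 65, y = 160, z = 92 mm): a square well in the top of the latch housing, 98 by 98 mm, 36 mm deep, open upward; its walls stand 49 mm from the knob's axis on all four sides. The housing spans chest x = 7 to 140, y = 105 to 215 mm, its top at z = 128 mm.
- latch_grip (a point): Centre of the black bar of the latch knob, on its upright turning axis (chest x = 65, y = 160, z = 113 mm). The bar is 18 mm wide, 58 mm long, 30 mm high (top level with the rim of the well; underside at z = 98 mm on a disc of 27 mm radius). Its y axis runs along the bar, z up.
- latch (a joint): Knob angle in rad: 0 = locked (bar along chest y, steel cam blade out over the steel tongue at the lid's left edge, so that the lid cannot rise), 1.57 = released (bar along chest x, blade withdrawn). From above it turns anticlockwise to release. Stops at both ends; friction (0.06 N m) keeps it where it is left.
- lid_handle (a point): Centre of the lid's handle: a round steel bar, 10 mm diameter, 78 mm straight along chest x, a loop in the plane of the lid, 48 mm beyond the lid's left edge. It swings with the lid, 196 mm from the hinge axis; lid shut, it is at chest x = -72, y = 123, z = 74 mm, with nothing below it. x runs along the bar.
- lid_hinge (a point): A point on the lid's hinge axis, which runs along the chest's x at chest y = -73, z = 74 mm. Mind the wall shelf above the back of the worktop: its underside is 0.62 m above the worktop and its front edge 0.67 m ahead of the robot's base axis, over the whole width of the work, so keep the wrist low there.
- lid (a joint): Lid angle in rad: 0 = shut, growing as the left edge rises and swings over to the right; stop at 1.75 (leaning a little to the right). A stiff hinge: the lid stays at any angle; about 5 N at the handle opens it, less shuts it. The lid is a wooden board 292 by 148 mm, 10 mm thick. It must be fully down before the cam can pass over its tongue.
- tin_a_mid (a point): Tall spice tin: plain round steel tin with a flat wooden lid, standing upright, 60 mm diameter, 52 mm tall in all, 0.1 to 0.2 kg. The point is its centre, 26 mm above its foot; z points up through the lid. Two or three of the four tins are there in any run; an absent one reads None.
- tin_b_mid (a point): Tall spice tin: plain round steel tin with a flat wooden lid, standing upright, 60 mm diameter, 52 mm tall in all, 0.1 to 0.2 kg. The point is its centre, 26 mm above its foot; z points up through the lid. Two or three of the four tins are there in any run; an absent one reads None.
- tin_c_mid (a point): Low spice tin: plain round steel tin with a flat wooden lid, standing upright, 60 mm diameter, 36 mm tall in all, 0.1 to 0.2 kg. The point is its centre, 18 mm above its foot; z points up through the lid. Two or three of the four tins are there in any run; an absent one reads None.
- tin_d_mid (a point): Low spice tin: plain round steel tin with a flat wooden lid, standing upright, 60 mm diameter, 36 mm tall in all, 0.1 to 0.2 kg. The point is its centre, 18 mm above its foot; z points up through the lid. Two or three of the four tins are there in any run; an absent one reads None.
- mug: White china mug with a leaf pattern, 92 by 123 by 95 mm, right of the chest. Not to be disturbed. Origin under its centre.
- can: Unopened can of fruit with a printed paper label, 75 mm diameter, 58 mm high, behind the spice tins. Not to be disturbed. Origin under its centre.
- onion: Red onion, 84 by 81 by 82 mm, right of the chest. Not to be disturbed. Origin under its centre.
There are look-alikes about, which are no part of the job. Leave any purple or turquoise look-alike of the part that bears tin_c_mid alone. What is shaped like the part that bears tin_b_mid but blue is not meant.

How it is judged:
By the outcome, as a careful person would: the job done as asked, in the order asked, and still so for the second after the job is handed in, with the robot touching nothing.
Of tin_a, tin_b, tin_c, tin_d only 2 to 3 are there at a start; the rules pass over those that are not, and their reading is None.
At some moment in a run one of tin_a, tin_b, tin_c, tin_d may be knocked a few centimetres aside while the robot is not near it.
It also fails if it takes over 208 s, if anything falls off the work surface, if the arm or the gripper's body presses on something with over 40 N, if the wrist force passes 120 N, or if a joint passes its speed limit or range.

## Robot

A 6-joint arm with a two-finger parallel gripper is mounted at the origin on a cart in front of the work surface, level with it; the furniture and walls round the work are solid. World frame = base frame: x ahead of the robot, y to its left, z up, the work surface at z = 0. Lengths are in m, angles in rad, forces in N, time in s.
With the tool pointing down it reaches from about 0.4 to 0.825 m from the base axis. Payload 7 kg.
Tool frame: the origin (TCP) lies on the centre line of the jaws, within the pads' length; the fingertips stand 22 mm ahead of it and the grasp point (between the pads) lies 3 mm ahead of it (arm.tcp_to_tips is the distance from the TCP to the fingertips, in m); z points along the fingers, y is the line along which they close (so a half turn about z gives the same grasp; the last joint's range is limited). The gripper opens to 88 mm and grips with 3 to 60 N. Pads are 19 mm wide; open, the fingers measure 130 mm over their backs; the gripper's body (78 mm by 193 mm) begins 47 mm behind the grasp point.
Start: joints at [-0.82, 0.359, 0.012, 0, -1.224, -0.288], TCP at [0.301, -0.604, 0.249] pointing down, gripper open.
Joint ranges: [-3.07, 3.07], [-1.43, 2.12], [-1.02, 1.25], [-3.03, 1.67], [-3.05, -0], [-3.03, 3.03]. Speed limits (rad/s): [2.39, 2.39, 3.01, 3.14, 3.14, 3.14].

## Interface

Orientations are given as [roll, pitch, yaw] about the fixed x, y, z axes, in that order (R = Rz(yaw) Ry(pitch) Rx(roll)).
In Python, from station import arm gives the robot as it stands.
- The arm moves only by the tool jog_arm, never from a script. Its argument "targets" is a list of rows, each an object of numbers: "dx", "dy", "dz": the shift along the tool's x, y, z in mm; "rx", "ry", "rz": the turn, a rotation vector about the tool's x, y, z in rad; "gripper": the closure, from 0 (fully open) to 1 (shut). In form: [{"dx": .., "dy": .., "dz": .., "rx": .., "ry": .., "rz": .., "gripper": ..}, ...]. A call has exactly 8 rows; each row is the pose to reach, as a shift and turn from the pose commanded when the call began, along the tool's axes at that moment; what a row does not reach only later rows make up. A row lasts 1/12 s, in which the tool goes at most 41.7 mm and 7.16 degrees, less where a joint would pass 70% of its speed; a pose out of reach is approached as far as the arm can. A call with a gripper value outside its range is refused whole. The fingers move at their own pace and stop on an object; "force" is the grip in N (left out, the last holds). Time passes only in rows, so rows that repeat a pose let the fingers close, or fill a call up. It gives the time, the measured TCP pose, the force, the opening and the grip force at its end, in the units of the state.
- arm.get_state(): the state, without advancing time (a new reading comes with each control period).
- arm.grab_frame(name): name is "scene" or "top" or "wrist"; returns a dict with "frame" (384x512x3 uint8, red, green, blue), "z_map" (384x512 float32, m along the optical axis (not along the pixel's ray), 0 where there is no reading), "fx", "fy", "cx", "cy" (pixels), "distortion" ([k1, k2, p1, p2, k3] as OpenCV has them; the pictures are not rectified), "view" (4x4, takes a point from world to camera coordinates). Camera axes: x right, y down, z forward; pixel columns grow to the right and rows downward; lengths in m; the calibration is good to about 2 mm. A picture is of the moment at which its call begins.
- arm.job_done(): hands the job in; it is judged then, once.
The state is a dict: "t": time; "q": joint angles; "qd": joint speeds; "joint_efforts": joint torques, N m; "eef_pos": TCP position; "ee_rot": TCP orientation; "force": force on the tool from outside, world axes, zero at the start; "moment": the same for the moment, N m; "width": finger opening in m; "gripper_force": force on a finger pad.
Only numpy, scipy, OpenCV 4.12 (cv2) and the standard library are available. Lean on these libraries where they do the work, as an engineer would, in place of code of your own. Each camera call takes 0.05 s, during which the arm holds its last target. There are 200 camera calls.

## Working session

There is one attempt and no reset: what is moved stays moved. The work goes in short steps, Python scripts to look and compute and a tool call to move; the robot and the scene stay as the last step left them, time stands still between calls to the robot, and variables do not carry over. Pictures are saved under pics/ and viewed, at most 14 in all, crops included, and the job is handed in when it is done.

Besides the shell and the picture viewer there is one more tool, called after "Call:" by a JSON object that holds its "fn" and its "kwargs", one argument or row to a line. jog_arm: Moves the arm, as the interface text tells. Its arguments: {"type":"object","properties":{"targets":{"type":"array","items":{"type":"object","properties":{"dx":{"type":"number"},"dy":{"type":"number"},"dz":{"type":"number"},"rx":{"type":"number"},"ry":{"type":"number"},"rz":{"type":"number"},"gripper":{"type":"number"}}}},"force":{"type":"number"}},"required":["targets"]}

```bash
ls; mkdir -p pics; cat > h.py <<'E'
import numpy as np, cv2
from station import arm
def grab(n):
    f=arm.grab_frame(n); f['K']=np.array([[f['fx'],0,f['cx']],[0,f['fy'],f['cy']],[0,0,1.]]); f['D']=np.array(f['distortion']); return f
def save(f,name,crop=None,s=1):
    im=cv2.cvtColor(f['frame'],cv2.COLOR_RGB2BGR)
    if crop: a,b,c,d=crop; im=im[b:d,a:c]
    cv2.imwrite('pics/'+name,cv2.resize(im,None,fx=s,fy=s,interpolation=cv2.INTER_CUBIC))
def ray(f,u,v):
    p=cv2.undistortPoints(np.array([[[u,v]]],float),f['K'],f['D'])[0,0]
    V=np.array(f['view']); R,t=V[:3,:3],V[:3,3]
    return -R.T@t, R.T@np.array([p[0],p[1],1.])
def onz(f,u,v,z):
    o,d=ray(f,u,v); return o+d*(z-o[2])/d[2]
def dep(f,u,v):
    o,d=ray(f,u,v); return o+d*f['z_map'][int(round(v)),int(round(u))]
def proj(f,P):
    V=np.array(f['view']); return cv2.projectPoints(np.atleast_2d(np.array(P,float)),cv2.Rodrigues(V[:3,:3])[0],V[:3,3],f['K'],f['D'])[0][:,0]
def cloud(f):
    h,w=f['z_map'].shape; u,v=np.meshgrid(np.arange(w),np.arange(h))
    p=cv2.undistortPoints(np.stack([u,v],-1).reshape(-1,1,2).astype(float),f['K'],f['D'])[:,0]
    V=np.array(f['view']); z=f['z_map'].reshape(-1,1)
    P=(np.c_[p,np.ones(len(p))]*z-V[:3,3])@V[:3,:3]; P[z[:,0]==0]=np.nan
    return P.reshape(h,w,3)
E
python3 - <<'E'
from h import *
a=grab('top');b=grab('scene')
save(a,'top.png',None,1.5);save(b,'scene.png',None,1.5)
for f in(a,b): print(np.round(f['view'],3),f['fx'])
print(arm.get_state())
E
```

```text
pics
[[-0.024 -1.     0.006 -0.015]
 [-0.995  0.023 -0.093  0.558]
 [ 0.093 -0.008 -0.996  1.414]
 [ 0.     0.     0.     1.   ]] 415.1238444199936
[[-0.446 -0.895  0.022  0.248]
 [-0.49   0.223 -0.842  0.375]
 [ 0.749 -0.386 -0.538  0.84 ]
 [ 0.     0.     0.     1.   ]] 379.9929014264771
{'t': 0.1, 'q': array([-8.19905759e-01,  3.59339939e-01,  1.11799912e-02, -2.78321494e-04,
       -1.22410304e+00, -2.88087918e-01]), 'qd': array([ 0.00045687, -0.00152514,  0.00390443,  0.00141303, -0.00099483,
        0.00028553]), 'joint_efforts': array([-1.34883878e-03, -5.84162271e+01,  2.93753332e+01,  7.01554388e+00,
        1.01957854e-02, -5.87457703e-05]), 'eef_pos': array([ 0.30115267, -0.60366396,  0.24771868]), 'ee_rot': array([ 3.14011210e+00, -1.65867932e-04, -2.67888464e+00]), 'force': array([-0.29002025,  0.39847627,  0.56799193]), 'moment': array([-0.01454314,  0.00298923, -0.01358484]), 'gripper_force': 0.0, 'width': 0.08745941640608253}
```

View pics/top.png

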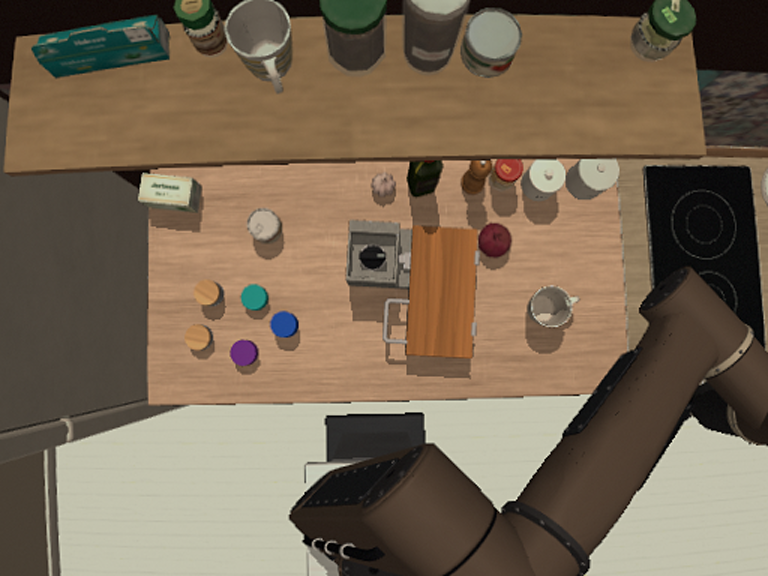

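View pics/scene.png

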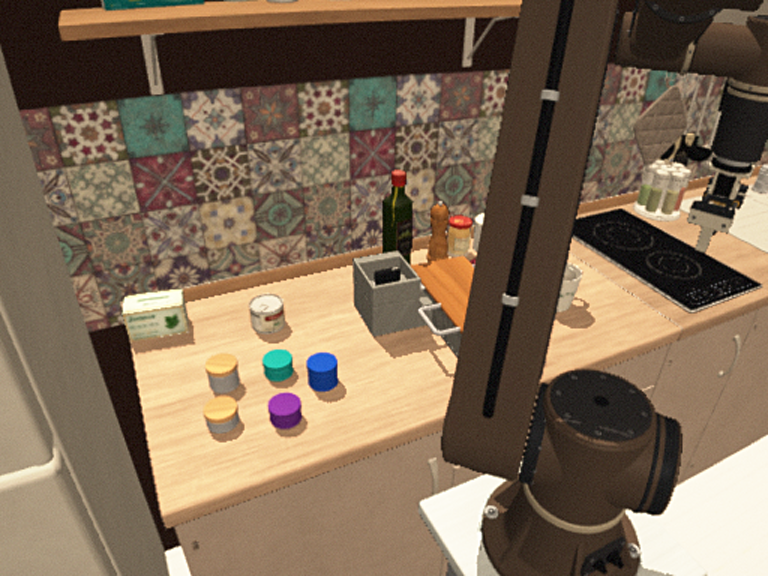

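The top view shows two steel tins with wooden lids, at about (206,292) and (198,337) in the 1.5x picture. The other lids are turquoise (254,297), blue (284,324) and purple (244,352), and the can is at (264,225). The scene view shows the far tin is tall and the near one low. The chest's wooden lid is around (442,292) and the knob is at (372,257). Next I'll measure these and confirm the tins in a crop.

```bash
cat > tins.py <<'E'
from h import *
def tins(f):
    hsv=cv2.cvtColor(f['frame'],cv2.COLOR_RGB2HSV); P=cloud(f); out=[]
    lab=cv2.cvtColor(f['frame'],cv2.COLOR_RGB2HSV)
    m=((P[...,2]>.025)&(P[...,2]<.065)&(P[...,0]<.85)&(P[...,0]>.4)&(P[...,1]>.15)).astype(np.uint8)
    n,L,st,c=cv2.connectedComponentsWithStats(m)
    for i in range(1,n):
        if st[i,4]<60: continue
        k=L==i; top=np.nanpercentile(P[k][:,2],80); kk=k&(P[...,2]>top-.006)
        v,u=np.nonzero(kk); (cu,cv_),r=cv2.minEnclosingCircle(np.c_[u,v].astype(np.float32))
        zt=min([.036,.052,.058],key=lambda z:abs(z-top))
        out.append((np.round(np.nanmean(P[kk],0),4),np.round(onz(f,cu,cv_,zt),4),round(cu),round(cv_),round(2*r/f['fx']*(f['z_map'][kk].mean()),3),np.median(hsv[kk],0)))
    return out
E
python3 - <<'E'
from tins import *
f=grab('top'); P=cloud(f)
for o in tins(f): print(*o)
save(f,'tins.png',(110,170,210,260),6)
z=P[...,2]; 
# lid
hs=P[...,1]
reg=(P[...,0]>.35)&(P[...,0]<.85)&(P[...,1]<.15)&(P[...,1]>-.3)
m=(reg&(abs(z-.079)<.006)); n,L,st,c=cv2.connectedComponentsWithStats(m.astype(np.uint8)); i=1+st[1:,4].argmax(); print('lid',st[i])
v,u=np.nonzero(cv2.morphologyEx((L==i).astype(np.uint8),cv2.MORPH_OPEN,np.ones((9,9))))
r=cv2.minAreaRect(np.c_[u,v].astype(np.float32)); b=cv2.boxPoints(r); print(r)
Q=np.array([onz(f,*p,.079) for p in b]);print(Q.round(4),np.linalg.norm(np.diff(Q,axis=0),axis=1))
m=(reg&(abs(z-.128)<.006)); n,L,st,c=cv2.connectedComponentsWithStats(m.astype(np.uint8)); 
v,u=np.nonzero(m); r=cv2.minAreaRect(np.c_[u,v].astype(np.float32)); b=cv2.boxPoints(r)
Q=np.array([onz(f,*p,.128) for p in b]);print('housing',Q.round(4),np.linalg.norm(np.diff(Q,axis=0),axis=1),Q.mean(0))
E
```

```text
[0.6294 0.6182 0.0579] [0.6196 0.6165 0.058 ] 70 176 0.425 [17. 54. 76.]
[0.7695 0.4356 0.0565] [0.7886 0.4655 0.058 ] 112 128 0.134 [26.  51.5 76.5]
[0.7057 0.2438 0.0555] [0.705  0.2431 0.058 ] 175 149 0.073 [ 17.  49. 183.]
[0.5526 0.3741 0.0522] [0.5519 0.375  0.052 ] 137 194 0.059 [ 15. 135. 184.]
[0.5408 0.2697 0.0365] [0.5407 0.2694 0.036 ] 168 197 0.058 [ 86. 186. 139.]
[0.4763 0.2001 0.0515] [0.4759 0.1998 0.052 ] 188 216 0.059 [110. 194. 147.]
[0.449  0.4018 0.036 ] [0.4493 0.4004 0.036 ] 131 224 0.059 [ 15. 135. 184.]
[0.4183 0.2931 0.0366] [0.4122 0.2937 0.036 ] 162 235 0.06 [145. 153. 119.]
lid [ 255  150   65   89 3845]
((294.5, 179.5), (55.0, 39.0), 90.0)
[[ 0.6822 -0.1003  0.079 ]
 [ 0.6795 -0.2325  0.079 ]
 [ 0.4933 -0.2254  0.079 ]
 [ 0.4965 -0.0949  0.079 ]] [0.13228071 0.18634929 0.13051744]
housing [[ 0.6173  0.107   0.128 ]
 [ 0.8959 -0.1322  0.128 ]
 [ 0.7832 -0.2551  0.128 ]
 [ 0.51   -0.0145  0.128 ]] [0.36719739 0.1667633  0.36403911] [ 0.70157242 -0.07369183  0.128     ]
```

View pics/tins.png

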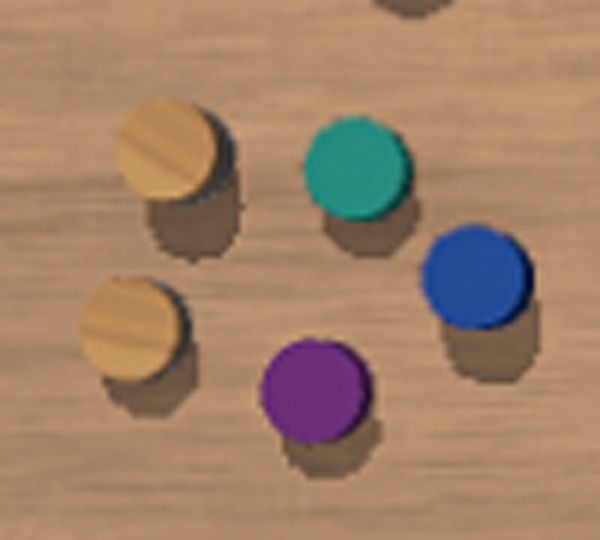

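The crop confirms two plain tins with wooden lids: crop (165,150), which is tall, and (132,328), which is low. The turquoise, blue and purple ones are look-alikes. Now I'll find the chest pose.

```bash
python3 - <<'E'
from h import *
f=grab('top'); P=cloud(f); z=P[...,2]; hsv=cv2.cvtColor(f['frame'],cv2.COLOR_RGB2HSV)
print(hsv[195,295],hsv[170,240])
def rect(m,zz,name):
    m=cv2.morphologyEx(m.astype(np.uint8),cv2.MORPH_OPEN,np.ones((3,3)))
    n,L,st,c=cv2.connectedComponentsWithStats(m); i=1+st[1:,4].argmax()
    v,u=np.nonzero(L==i); Q=np.array([onz(f,a,b,zz)[:2] for a,b in zip(u,v)],np.float32)
    r=cv2.minAreaRect(Q); print(name,r, len(Q)*(1.33/415)**2)
    return r
win=np.zeros(z.shape,bool); win[140:245,225:325]=1
rect(win&(hsv[...,1]>150)&(hsv[...,0]<20)&(hsv[...,2]>90),.079,'lid')
w2=win.copy(); w2[:,272:]=0
rect(w2&(z>.115)&(z<.14)&(hsv[...,1]<60),.128,'hous')
w3=np.zeros_like(win); w3[155:190,235:265]=1
m=w3&(hsv[...,2]<50); v,u=np.nonzero(m); print('knob',u.mean(),v.mean(),onz(f,u.mean(),v.mean(),.128))
save(f,'chest.png',(220,130,330,250),5)
E
```

```text
[ 13 170 132] [150  20  25]
lid ((0.5382490158081055, -0.1605774462223053), (0.14576299488544464, 0.2881622612476349), 85.35405731201172) 0.03781733081724489
hous ((0.677138090133667, -0.012727975845336914), (0.10603085160255432, 0.024776404723525047), 84.65253448486328) 0.0025471749165336052
knob 247.61797752808988 171.2921348314607 [ 0.61167561 -0.00680373  0.128     ]
```

View pics/chest.png

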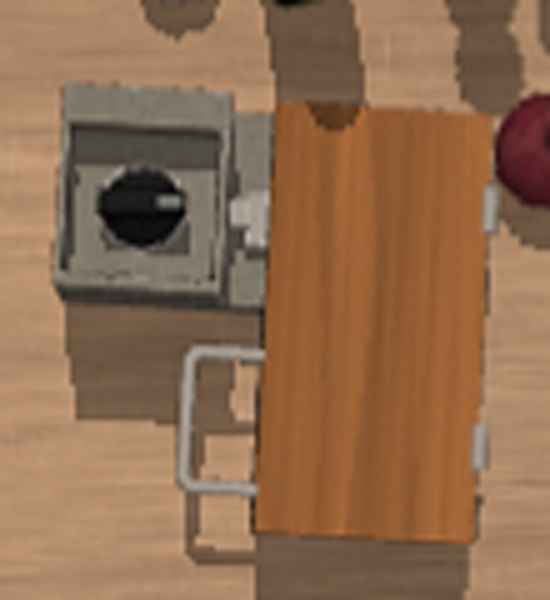

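The crop shows the well with the knob bar lying along chest y at crop (142,205), the cam at (250,215), the handle loop at (185,420), and the lid. I'll check the chest pose by projection and plan the first move.

```bash
cat >> h.py <<'E'
from scipy.spatial.transform import Rotation as Rt
CH=[.5384,-.1616,-np.radians(4.65)]
def ch(x,y,z):
    c,s=np.cos(CH[2]),np.sin(CH[2]); return np.array([CH[0]+c*x-s*y,CH[1]+s*x+c*y,z])
def go(pos,yaw,frm=None):
    s=arm.get_state(); p,r=(s['eef_pos'],s['ee_rot']) if frm is None else frm
    R=Rt.from_euler('xyz',r); T=Rt.from_euler('xyz',[np.pi,0,yaw])
    print('at',np.round(s['eef_pos'],4),np.round(s['ee_rot'],3),'F',np.round(s['force'],1),'w',round(s['width'],4),'t',round(s['t'],1))
    print('d mm',np.round(R.inv().apply(np.array(pos)-p)*1000,1),'rv',np.round((R.inv()*T).as_rotvec(),3))
E
python3 - <<'E'
from h import *
f=grab('top')
for n,p in dict(knob=ch(.065,.160,.128),h1=ch(-.033,.123,.074),h2=ch(-.111,.123,.074),hc1=ch(.007,.105,.128),hc2=ch(.140,.105,.128),hc3=ch(.140,.215,.128),hc4=ch(.007,.215,.128)).items():
    q=proj(f,p)[0]; print(n,p.round(4),(q-[220,130])*5+2)
print(np.linalg.norm(ch(.065,.16,0)))
k=ch(.065,.160,.30); go(k,CH[2]-np.pi/2)
E
```

```text
knob [ 0.6162 -0.0074  0.128 ] [140.84962494 201.58666312]
h1 [ 0.5155 -0.0363  0.074 ] [188.33788819 361.16413201]
h2 [ 0.4377 -0.03    0.074 ] [181.72123312 477.80544646]
hc1 [ 0.5539 -0.0575  0.128 ] [220.71330555 295.4159649 ]
hc2 [ 0.6865 -0.0683  0.128 ] [231.86277614  92.70191843]
hc3 [0.6954 0.0413 0.128 ] [63.42790497 83.12018243]
hc4 [0.5628 0.0521 0.128 ] [ 50.4867837  285.65231709]
0.6162014412427237
at [ 0.3013 -0.6038  0.2481] [ 3.141 -0.    -2.679] F [ 0.1 -0.  -0.2] w 0.0876 t 0.2
d mm [-548.   393.2  -51.6] rv [ 1.000e-03  0.000e+00 -1.027e+00]
```

Call:
{"fn": "jog_arm", "kwargs": {
  "targets": [
    {"dx": -20,"dy": 15,"dz": -30,"gripper": 0.6},
    {"dx": -50,"dy": 36,"dz": -50},
    {"dx": -85,"dy": 61,"dz": -52},
    {"dx": -120,"dy": 86,"dz": -52},
    {"dx": -155,"dy": 111,"dz": -52},
    {"dx": -190,"dy": 136,"dz": -52},
    {"dx": -225,"dy": 161,"dz": -52},
    {"dx": -260,"dy": 187,"dz": -52}
  ]
}}

```text
invalid input at $.targets[0]: expected keys dx, dy, dz, rx, ry, rz, gripper
```

Call:
{"fn": "jog_arm", "kwargs": {
  "targets": [
    {"dx": -33,"dy": 24},
    {"dx": -66,"dy": 48},
    {"dx": -100,"dy": 72},
    {"dx": -133,"dy": 95},
    {"dx": -166,"dy": 119},
    {"dx": -200,"dy": 143},
    {"dx": -225,"dy": 161},
    {"dx": -240,"dy": 172}
  ]
}}

```text
invalid input at $.targets[0]: expected keys dx, dy, dz, rx, ry, rz, gripper
```

Call:
{"fn": "jog_arm", "kwargs": {
  "targets": [
    {"dx": -10,"dy": 7,"rz": -0.1},
    {"dx": -20,"dy": 15,"rz": -0.22},
    {"dx": -30,"dy": 22,"rz": -0.34},
    {"dx": -40,"dy": 29,"rz": -0.46},
    {"dx": -48,"dy": 34,"rz": -0.58},
    {"dx": -48,"dy": 34,"rz": -0.7},
    {"dx": -48,"dy": 34,"rz": -0.82},
    {"dx": -48,"dy": 34,"rz": -0.92}
  ]
}}

```text
invalid input at $.targets[0]: expected keys dx, dy, dz, rx, ry, rz, gripper
```

```bash
python3 - <<'E'
from h import *
k=ch(.065,.160,.123); go(k,CH[2]-np.pi/2)
f=grab('wrist'); save(f,'w1.png',None,1.5)
print(proj(f,[ch(.065,.160,.128),ch(.065,.131,.128),ch(.065,.189,.128),ch(.007,.105,.128),ch(.007,.215,.128),ch(-.033,.123,.074),ch(-.111,.123,.074)])*1.5)
print(arm.get_state()['q'].round(2))
E
```

```text
at [ 0.3013 -0.6038  0.2481] [ 3.141 -0.    -2.679] F [ 0.1 -0.  -0.2] w 0.0876 t 0.2
d mm [-548.1  393.   125.4] rv [ 1.000e-03  0.000e+00 -1.027e+00]
[[777.97191834 819.69573803]
 [756.64453742 810.11761646]
 [798.90282615 829.09917689]
 [780.4091763  767.82762474]
 [861.56972773 806.22467646]
 [772.81827886 681.45542395]
 [828.51997754 634.51498883]]
[-0.82  0.36  0.01 -0.   -1.22 -0.29]
```

View pics/w1.png

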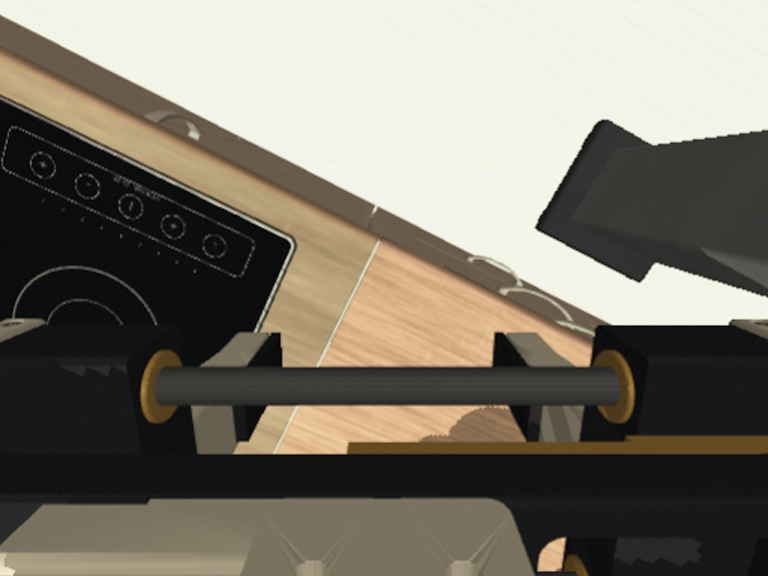

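All seven keys are required. The wrist picture only shows the hob's edge and the fingers at about (235,400) and (540,400), because nothing has moved. I'll resend the moves.

Call:
{"fn": "jog_arm", "kwargs": {
  "targets": [
    {"dx": -20,"dy": 15,"dz": -30,"rx": 0,"ry": 0,"rz": 0,"gripper": 0.6},
    {"dx": -50,"dy": 36,"dz": -50,"rx": 0,"ry": 0,"rz": 0,"gripper": 0.6},
    {"dx": -85,"dy": 61,"dz": -52,"rx": 0,"ry": 0,"rz": 0,"gripper": 0.6},
    {"dx": -120,"dy": 86,"dz": -52,"rx": 0,"ry": 0,"rz": 0,"gripper": 0.6},
    {"dx": -155,"dy": 111,"dz": -52,"rx": 0,"ry": 0,"rz": 0,"gripper": 0.6},
    {"dx": -190,"dy": 136,"dz": -52,"rx": 0,"ry": 0,"rz": 0,"gripper": 0.6},
    {"dx": -225,"dy": 161,"dz": -52,"rx": 0,"ry": 0,"rz": 0,"gripper": 0.6},
    {"dx": -260,"dy": 187,"dz": -52,"rx": 0,"ry": 0,"rz": 0,"gripper": 0.6}
  ]
}}

```text
t: 0.97
eef_pos: [0.447, -0.3265, 0.3008]
ee_rot: [-3.141, 0.0, -2.679]
force: [0.8, -0.8, -0.5]
width: 0.0399
gripper_force: 0.0
```

Call:
{"fn": "jog_arm", "kwargs": {
  "targets": [
    {"dx": -33,"dy": 24,"dz": 0,"rx": 0,"ry": 0,"rz": 0,"gripper": 0.6},
    {"dx": -66,"dy": 48,"dz": 0,"rx": 0,"ry": 0,"rz": 0,"gripper": 0.6},
    {"dx": -100,"dy": 72,"dz": 0,"rx": 0,"ry": 0,"rz": 0,"gripper": 0.6},
    {"dx": -133,"dy": 95,"dz": 0,"rx": 0,"ry": 0,"rz": 0,"gripper": 0.6},
    {"dx": -166,"dy": 119,"dz": 0,"rx": 0,"ry": 0,"rz": 0,"gripper": 0.6},
    {"dx": -200,"dy": 143,"dz": 0,"rx": 0,"ry": 0,"rz": 0,"gripper": 0.6},
    {"dx": -225,"dy": 161,"dz": 0,"rx": 0,"ry": 0,"rz": 0,"gripper": 0.6},
    {"dx": -240,"dy": 172,"dz": 0,"rx": 0,"ry": 0,"rz": 0,"gripper": 0.6}
  ]
}}

```text
t: 1.63
eef_pos: [0.5857, -0.0643, 0.3004]
ee_rot: [3.141, 0.0, -2.677]
force: [0.7, -0.1, -0.1]
width: 0.0352
gripper_force: 0.0
```

Call:
{"fn": "jog_arm", "kwargs": {
  "targets": [
    {"dx": -10,"dy": 7,"dz": 0,"rx": 0,"ry": 0,"rz": -0.1,"gripper": 0.6},
    {"dx": -20,"dy": 15,"dz": 0,"rx": 0,"ry": 0,"rz": -0.22,"gripper": 0.6},
    {"dx": -30,"dy": 22,"dz": 0,"rx": 0,"ry": 0,"rz": -0.34,"gripper": 0.6},
    {"dx": -40,"dy": 29,"dz": 0,"rx": 0,"ry": 0,"rz": -0.46,"gripper": 0.6},
    {"dx": -48,"dy": 34,"dz": 0,"rx": 0,"ry": 0,"rz": -0.58,"gripper": 0.6},
    {"dx": -48,"dy": 34,"dz": 0,"rx": 0,"ry": 0,"rz": -0.7,"gripper": 0.6},
    {"dx": -48,"dy": 34,"dz": 0,"rx": 0,"ry": 0,"rz": -0.82,"gripper": 0.6},
    {"dx": -48,"dy": 34,"dz": 0,"rx": 0,"ry": 0,"rz": -0.92,"gripper": 0.6}
  ]
}}

```text
t: 2.3
eef_pos: [0.6123, -0.0152, 0.3004]
ee_rot: [3.141, -0.0, -1.752]
force: [-0.7, -0.4, 0.3]
width: 0.0349
gripper_force: 0.0
```

```bash
python3 - <<'E'
from h import *
k=ch(.065,.160,.123); go(k,CH[2]-np.pi/2)
f=grab('wrist'); save(f,'w2.png',None,1.5)
print(proj(f,[ch(.065,.160,.128),ch(.065,.131,.128),ch(.065,.189,.128),ch(.007,.105,.128),ch(.007,.215,.128),ch(-.033,.123,.074),ch(-.111,.123,.074)])*1.5)
print(arm.get_state()['q'].round(2))
E
```

```text
at [ 0.6123 -0.0152  0.3004] [ 3.141 -0.    -1.752] F [-0.7 -0.4  0.3] w 0.0349 t 2.3
d mm [ -8.4  -2.5 177.4] rv [ 0.  -0.  -0.1]
[[382.37613711 281.09112259]
 [378.48655862 244.2331395 ]
 [386.08487027 316.23619109]
 [452.82337158 201.7181448 ]
 [460.55625132 339.77138072]
 [489.99010812 214.53552191]
 [579.73362541 205.51665718]]
[ 0.29  0.23 -0.05 -0.   -1.29 -0.47]
```

View pics/w2.png

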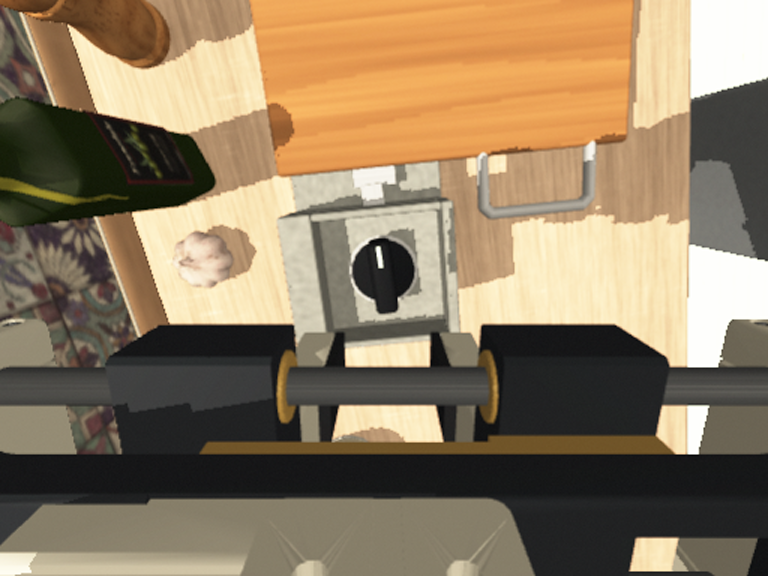

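The wrist view shows the knob bar from (379,240) to (386,313), within about 3 mm of the prediction, and the handle loop at (488–588, 207), also as predicted. I'll go down onto the knob.

Call:
{"fn": "jog_arm", "kwargs": {
  "targets": [
    {"dx": -8,"dy": -2.5,"dz": 20,"rx": 0,"ry": 0,"rz": -0.1,"gripper": 0.6},
    {"dx": -8,"dy": -2.5,"dz": 50,"rx": 0,"ry": 0,"rz": -0.1,"gripper": 0.6},
    {"dx": -8,"dy": -2.5,"dz": 80,"rx": 0,"ry": 0,"rz": -0.1,"gripper": 0.6},
    {"dx": -8,"dy": -2.5,"dz": 110,"rx": 0,"ry": 0,"rz": -0.1,"gripper": 0.6},
    {"dx": -8,"dy": -2.5,"dz": 135,"rx": 0,"ry": 0,"rz": -0.1,"gripper": 0.6},
    {"dx": -8,"dy": -2.5,"dz": 155,"rx": 0,"ry": 0,"rz": -0.1,"gripper": 0.6},
    {"dx": -8,"dy": -2.5,"dz": 170,"rx": 0,"ry": 0,"rz": -0.1,"gripper": 0.6},
    {"dx": -8,"dy": -2.5,"dz": 177,"rx": 0,"ry": 0,"rz": -0.1,"gripper": 0.6}
  ]
}}

```text
t: 3.02
eef_pos: [0.6149, -0.0084, 0.1211]
ee_rot: [3.138, -0.001, -1.662]
force: [-0.6, 0.6, 0.2]
width: 0.0354
gripper_force: 0.0
```

Call:
{"fn": "jog_arm", "kwargs": {
  "force": 15,
  "targets": [
    {"dx": 0,"dy": 0,"dz": 0,"rx": 0,"ry": 0,"rz": 0,"gripper": 0.65},
    {"dx": 0,"dy": 0,"dz": 0,"rx": 0,"ry": 0,"rz": 0,"gripper": 0.75},
    {"dx": 0,"dy": 0,"dz": 0,"rx": 0,"ry": 0,"rz": 0,"gripper": 1},
    {"dx": 0,"dy": 0,"dz": 0,"rx": 0,"ry": 0,"rz": 0,"gripper": 1},
    {"dx": 0,"dy": 0,"dz": 0,"rx": 0,"ry": 0,"rz": 0,"gripper": 1},
    {"dx": 0,"dy": 0,"dz": 0,"rx": 0,"ry": 0,"rz": 0,"gripper": 1},
    {"dx": 0,"dy": 0,"dz": 0,"rx": 0,"ry": 0,"rz": 0,"gripper": 1},
    {"dx": 0,"dy": 0,"dz": 0,"rx": 0,"ry": 0,"rz": 0,"gripper": 1}
  ]
}}

```text
t: 3.68
eef_pos: [0.6168, -0.0079, 0.1248]
ee_rot: [-3.14, 0.0, -1.658]
force: [-1.2, 0.8, 5.6]
width: 0.0181
gripper_force: 14.6
```

Call:
{"fn": "jog_arm", "kwargs": {
  "targets": [
    {"dx": 0,"dy": 0,"dz": 0,"rx": 0,"ry": 0,"rz": -0.08,"gripper": 1},
    {"dx": 0,"dy": 0,"dz": 0,"rx": 0,"ry": 0,"rz": -0.18,"gripper": 1},
    {"dx": 0,"dy": 0,"dz": 0,"rx": 0,"ry": 0,"rz": -0.28,"gripper": 1},
    {"dx": 0,"dy": 0,"dz": 0,"rx": 0,"ry": 0,"rz": -0.38,"gripper": 1},
    {"dx": 0,"dy": 0,"dz": 0,"rx": 0,"ry": 0,"rz": -0.48,"gripper": 1},
    {"dx": 0,"dy": 0,"dz": 0,"rx": 0,"ry": 0,"rz": -0.58,"gripper": 1},
    {"dx": 0,"dy": 0,"dz": 0,"rx": 0,"ry": 0,"rz": -0.68,"gripper": 1},
    {"dx": 0,"dy": 0,"dz": 0,"rx": 0,"ry": 0,"rz": -0.78,"gripper": 1}
  ]
}}

```text
t: 4.35
eef_pos: [0.6148, -0.0086, 0.1247]
ee_rot: [3.14, 0.001, -0.874]
force: [-8.3, -0.9, 11.4]
width: 0.0181
gripper_force: 15.0
```

Call:
{"fn": "jog_arm", "kwargs": {
  "targets": [
    {"dx": 0,"dy": 0,"dz": 0,"rx": 0,"ry": 0,"rz": -0.1,"gripper": 1},
    {"dx": 0,"dy": 0,"dz": 0,"rx": 0,"ry": 0,"rz": -0.2,"gripper": 1},
    {"dx": 0,"dy": 0,"dz": 0,"rx": 0,"ry": 0,"rz": -0.3,"gripper": 1},
    {"dx": 0,"dy": 0,"dz": 0,"rx": 0,"ry": 0,"rz": -0.4,"gripper": 1},
    {"dx": 0,"dy": 0,"dz": 0,"rx": 0,"ry": 0,"rz": -0.5,"gripper": 1},
    {"dx": 0,"dy": 0,"dz": 0,"rx": 0,"ry": 0,"rz": -0.6,"gripper": 1},
    {"dx": 0,"dy": 0,"dz": 0,"rx": 0,"ry": 0,"rz": -0.7,"gripper": 1},
    {"dx": 0,"dy": 0,"dz": 0,"rx": 0,"ry": 0,"rz": -0.78,"gripper": 1}
  ]
}}

```text
t: 5.02
eef_pos: [0.6138, -0.0105, 0.1248]
ee_rot: [3.138, 0.004, -0.094]
force: [-8.8, -9.0, 14.3]
width: 0.0179
gripper_force: 15.0
```

Call:
{"fn": "jog_arm", "kwargs": {
  "targets": [
    {"dx": 0,"dy": 0,"dz": 0,"rx": 0,"ry": 0,"rz": -0.02,"gripper": 1},
    {"dx": 0,"dy": 0,"dz": 0,"rx": 0,"ry": 0,"rz": -0.03,"gripper": 1},
    {"dx": 0,"dy": 0,"dz": 0,"rx": 0,"ry": 0,"rz": -0.03,"gripper": 0.7},
    {"dx": 0,"dy": 0,"dz": 0,"rx": 0,"ry": 0,"rz": -0.03,"gripper": 0.6},
    {"dx": 0,"dy": 0,"dz": -10,"rx": 0,"ry": 0,"rz": -0.03,"gripper": 0.6},
    {"dx": 0,"dy": 0,"dz": -40,"rx": 0,"ry": 0,"rz": -0.03,"gripper": 0.6},
    {"dx": 0,"dy": 0,"dz": -65,"rx": 0,"ry": 0,"rz": -0.03,"gripper": 0.6},
    {"dx": 0,"dy": 0,"dz": -80,"rx": 0,"ry": 0,"rz": -0.03,"gripper": 0.6}
  ]
}}

```text
t: 5.68
eef_pos: [0.6176, -0.0077, 0.2072]
ee_rot: [-3.141, -0.004, -0.068]
force: [0.8, -0.0, 0.2]
width: 0.0349
gripper_force: 0.0
```

```bash
python3 - <<'E'
from h import *
f=grab('wrist'); save(f,'w3.png',None,1.2)
g=grab('top'); save(g,'t3.png',(220,130,330,250),4)
print(ch(-.072,.123,.077)); go(ch(-.072,.123,.25),CH[2])
E
```

```text
[ 0.47660844 -0.0331679   0.077     ]
at [ 0.6183 -0.0075  0.2079] [-3.14  -0.007 -0.068] F [ 0.6  0.1 -0.6] w 0.0351 t 5.8
d mm [-139.4   35.2  -43.1] rv [-0.002 -0.007  0.013]
```

View pics/w3.png

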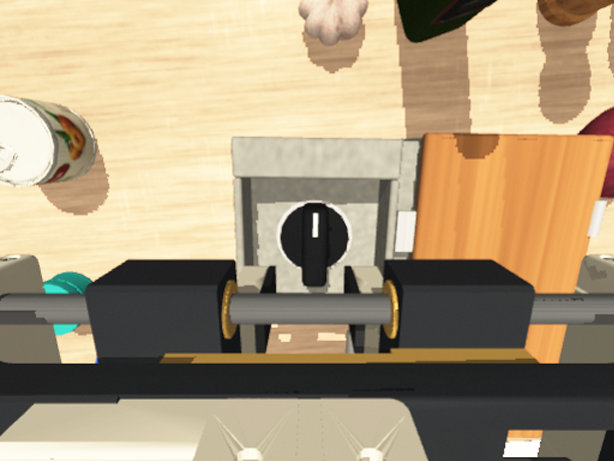

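The knob bar now lies along chest x at (315,245) and the blade is withdrawn at (407,232). Grasping the knob put its axis about 2 mm off my estimate, so I'll correct for that and go to the handle.

Call:
{"fn": "jog_arm", "kwargs": {
  "targets": [
    {"dx": -20,"dy": 5,"dz": -5,"rx": 0,"ry": 0,"rz": 0,"gripper": 0.68},
    {"dx": -45,"dy": 12,"dz": -5,"rx": 0,"ry": 0,"rz": 0,"gripper": 0.68},
    {"dx": -75,"dy": 20,"dz": -5,"rx": 0,"ry": 0,"rz": 0,"gripper": 0.68},
    {"dx": -105,"dy": 28,"dz": -5,"rx": 0,"ry": 0,"rz": 0.01,"gripper": 0.68},
    {"dx": -130,"dy": 34,"dz": -3,"rx": 0,"ry": 0,"rz": 0.01,"gripper": 0.68},
    {"dx": -141,"dy": 37,"dz": 0,"rx": 0,"ry": 0,"rz": 0.01,"gripper": 0.68},
    {"dx": -141,"dy": 37,"dz": 10,"rx": 0,"ry": 0,"rz": 0.01,"gripper": 0.68},
    {"dx": -141,"dy": 37,"dz": 25,"rx": 0,"ry": 0,"rz": 0.01,"gripper": 0.68}
  ]
}}

```text
t: 6.45
eef_pos: [0.4738, -0.0349, 0.1797]
ee_rot: [-3.14, -0.004, -0.078]
force: [1.5, 0.0, -0.8]
width: 0.0284
gripper_force: 0.0
```

```bash
sed -i 's/^CH=.*/CH=[.5372,-.163,-np.radians(4.65)]/' h.py; python3 - <<'E'
from h import *
go(ch(-.072,.123,.077),CH[2])
f=grab('wrist'); 
print(proj(f,[ch(-.033,.123,.074),ch(-.111,.123,.074)])*1.2)
save(f,'w4.png',None,1.2)
E
```

```text
at [ 0.4738 -0.0349  0.1797] [-3.14  -0.004 -0.078] F [ 1.5  0.  -0.8] w 0.0284 t 6.5
d mm [  1.2  -0.3 102.7] rv [-0.001 -0.004  0.003]
[[311.29765653 184.07589593]
 [310.76921461 281.92653916]]
```

View pics/w4.png

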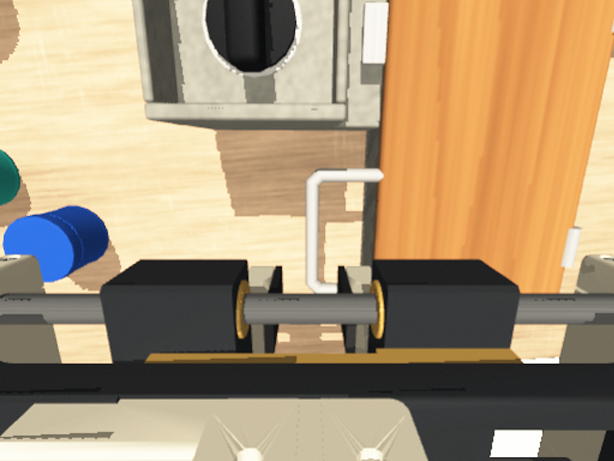

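The handle bar is at x≈313 px, rows 178–288, against a prediction of 311. I'll descend and grip it.

Call:
{"fn": "jog_arm", "kwargs": {
  "targets": [
    {"dx": 1,"dy": 0,"dz": 15,"rx": 0,"ry": 0,"rz": 0,"gripper": 0.68},
    {"dx": 1,"dy": 0,"dz": 35,"rx": 0,"ry": 0,"rz": 0,"gripper": 0.68},
    {"dx": 1,"dy": 0,"dz": 55,"rx": 0,"ry": 0,"rz": 0,"gripper": 0.68},
    {"dx": 1,"dy": 0,"dz": 75,"rx": 0,"ry": 0,"rz": 0,"gripper": 0.68},
    {"dx": 1,"dy": 0,"dz": 90,"rx": 0,"ry": 0,"rz": 0,"gripper": 0.68},
    {"dx": 1,"dy": 0,"dz": 100,"rx": 0,"ry": 0,"rz": 0,"gripper": 0.68},
    {"dx": 1,"dy": 0,"dz": 102,"rx": 0,"ry": 0,"rz": 0,"gripper": 0.68},
    {"dx": 1,"dy": 0,"dz": 102,"rx": 0,"ry": 0,"rz": 0,"gripper": 0.68}
  ]
}}

```text
t: 7.17
eef_pos: [0.474, -0.0354, 0.0757]
ee_rot: [3.141, 0.002, -0.079]
force: [-0.3, 0.6, -0.3]
width: 0.028
gripper_force: 0.0
```

Call:
{"fn": "jog_arm", "kwargs": {
  "force": 20,
  "targets": [
    {"dx": 0,"dy": 0,"dz": 0,"rx": 0,"ry": 0,"rz": 0,"gripper": 0.75},
    {"dx": 0,"dy": 0,"dz": 0,"rx": 0,"ry": 0,"rz": 0,"gripper": 0.85},
    {"dx": 0,"dy": 0,"dz": 0,"rx": 0,"ry": 0,"rz": 0,"gripper": 1},
    {"dx": 0,"dy": 0,"dz": 0,"rx": 0,"ry": 0,"rz": 0,"gripper": 1},
    {"dx": 0,"dy": 0,"dz": 0,"rx": 0,"ry": 0,"rz": 0,"gripper": 1},
    {"dx": 0,"dy": 0,"dz": 0,"rx": 0,"ry": 0,"rz": 0,"gripper": 1},
    {"dx": 0,"dy": 0,"dz": 0,"rx": 0,"ry": 0,"rz": 0,"gripper": 1},
    {"dx": 0,"dy": 0,"dz": 0,"rx": 0,"ry": 0,"rz": 0,"gripper": 1}
  ]
}}

```text
t: 7.83
eef_pos: [0.4743, -0.0362, 0.0773]
ee_rot: [3.141, -0.001, -0.078]
force: [2.5, -7.8, -0.4]
width: 0.0094
gripper_force: 20.0
```

```bash
python3 - <<'E'
from h import *
go(ch(-.072,.123,.077),CH[2]); print(arm.get_state()['q'].round(2))
for t in np.arange(0,1.71,.1): print(round(t,2),(196*(1-np.cos(t))).round(1),(-196*np.sin(t)).round(1))
E
```

```text
at [ 0.4743 -0.0362  0.0773] [ 3.141e+00 -1.000e-03 -7.800e-02] F [ 2.5 -7.8 -0.4] w 0.0094 t 7.8
d mm [ 0.9 -1.7  0.3] rv [ 0.001 -0.001  0.003]
[ 0.34  0.22 -0.64  0.   -0.71  1.15]
0.0 0.0 -0.0
0.1 1.0 -19.6
0.2 3.9 -38.9
0.3 8.8 -57.9
0.4 15.5 -76.3
0.5 24.0 -94.0
0.6 34.2 -110.7
0.7 46.1 -126.3
0.8 59.4 -140.6
0.9 74.2 -153.5
1.0 90.1 -164.9
1.1 107.1 -174.7
1.2 125.0 -182.7
1.3 143.6 -188.9
1.4 162.7 -193.1
1.5 182.1 -195.5
1.6 201.7 -195.9
1.7 221.3 -194.4
```

Call:
{"fn": "jog_arm", "kwargs": {
  "targets": [
    {"dx": 0,"dy": 0.5,"dz": -12,"rx": 0,"ry": 0,"rz": 0,"gripper": 1},
    {"dx": 0,"dy": 3,"dz": -33,"rx": 0,"ry": 0,"rz": 0,"gripper": 1},
    {"dx": 0,"dy": 8.8,"dz": -58,"rx": 0,"ry": 0,"rz": 0,"gripper": 1},
    {"dx": 0,"dy": 15.5,"dz": -76.3,"rx": 0,"ry": 0,"rz": 0,"gripper": 1},
    {"dx": 0,"dy": 24,"dz": -94,"rx": 0,"ry": 0,"rz": 0,"gripper": 1},
    {"dx": 0,"dy": 34.2,"dz": -110.7,"rx": 0,"ry": 0,"rz": 0,"gripper": 1},
    {"dx": 0,"dy": 46.1,"dz": -126.3,"rx": 0,"ry": 0,"rz": 0,"gripper": 1},
    {"dx": 0,"dy": 59.4,"dz": -140.6,"rx": 0,"ry": 0,"rz": 0,"gripper": 1}
  ]
}}

```text
t: 8.5
eef_pos: [0.4693, -0.0935, 0.2186]
ee_rot: [-3.138, -0.002, -0.079]
force: [-0.9, 8.8, 0.7]
width: 0.0093
gripper_force: 20.0
```

```bash
python3 - <<'E'
from h import *
t=.8; go(ch(-.074,-.073+.196*np.cos(t),.077+.196*np.sin(t)),CH[2])
E
```

```text
at [ 0.4693 -0.0935  0.2186] [-3.138e+00 -2.000e-03 -7.900e-02] F [-0.9  8.8  0.7] w 0.0093 t 8.5
d mm [-0.7  0.2  1. ] rv [-0.003 -0.002  0.002]
```

Call:
{"fn": "jog_arm", "kwargs": {
  "targets": [
    {"dx": 0,"dy": 14.8,"dz": -13,"rx": 0,"ry": 0,"rz": 0,"gripper": 1},
    {"dx": 0,"dy": 30.7,"dz": -24.3,"rx": 0,"ry": 0,"rz": 0,"gripper": 1},
    {"dx": 0,"dy": 47.7,"dz": -34.1,"rx": 0,"ry": 0,"rz": 0,"gripper": 1},
    {"dx": 0,"dy": 65.6,"dz": -42.1,"rx": 0,"ry": 0,"rz": 0,"gripper": 1},
    {"dx": 0,"dy": 84.2,"dz": -48.3,"rx": 0,"ry": 0,"rz": 0,"gripper": 1},
    {"dx": 0,"dy": 103.3,"dz": -52.5,"rx": 0,"ry": 0,"rz": 0,"gripper": 1},
    {"dx": 0,"dy": 122.7,"dz": -54.9,"rx": 0,"ry": 0,"rz": 0,"gripper": 1},
    {"dx": 0,"dy": 142.3,"dz": -55.3,"rx": 0,"ry": 0,"rz": 0,"gripper": 1}
  ]
}}

```text
t: 9.17
eef_pos: [0.4578, -0.2368, 0.2744]
ee_rot: [-3.141, -0.002, -0.078]
force: [-0.3, 4.3, 1.4]
width: 0.0091
gripper_force: 20.0
```

Call:
{"fn": "jog_arm", "kwargs": {
  "targets": [
    {"dx": 0,"dy": 10,"dz": 0.5,"rx": 0,"ry": 0,"rz": 0,"gripper": 1},
    {"dx": 0,"dy": 16,"dz": 1,"rx": 0,"ry": 0,"rz": 0,"gripper": 1},
    {"dx": 0,"dy": 16,"dz": 1,"rx": 0,"ry": 0,"rz": 0,"gripper": 0.75},
    {"dx": 0,"dy": 16,"dz": 1,"rx": 0,"ry": 0,"rz": 0,"gripper": 0.6},
    {"dx": 0,"dy": 16,"dz": 0,"rx": 0,"ry": 0,"rz": 0,"gripper": 0.6},
    {"dx": 0,"dy": 16,"dz": -10,"rx": 0,"ry": 0,"rz": 0,"gripper": 0.6},
    {"dx": 0,"dy": 16,"dz": -30,"rx": 0,"ry": 0,"rz": 0,"gripper": 0.6},
    {"dx": 0,"dy": 16,"dz": -45,"rx": 0,"ry": 0,"rz": 0,"gripper": 0.6}
  ]
}}

```text
t: 9.83
eef_pos: [0.457, -0.2522, 0.3192]
ee_rot: [3.141, -0.0, -0.078]
force: [-0.4, -0.1, 1.0]
width: 0.0345
gripper_force: 0.0
```

```bash
python3 - <<'E'
from tins import *
f=grab('top')
for o in tins(f): print(*o)
save(f,'t5.png',(100,90,400,270),2.5)
g=grab('scene'); save(g,'s5.png',None,1.2)
go([.552,.3745,.25],0); print(arm.get_state()['q'].round(2))
E
```

```text
[0.6298 0.618  0.0581] [0.6196 0.6147 0.058 ] 70 176 0.425 [18. 54. 79.]
[0.7711 0.436  0.0588] [0.785  0.4655 0.058 ] 112 128 0.131 [27. 52. 83.]
[0.7054 0.2432 0.0552] [0.705  0.2431 0.058 ] 175 149 0.073 [ 17.  49. 188.]
[0.5524 0.3747 0.0524] [0.5518 0.3744 0.052 ] 137 194 0.059 [ 15. 135. 190.]
[0.5406 0.2695 0.0362] [0.5405 0.2683 0.036 ] 169 197 0.059 [ 86. 185. 143.]
[0.4752 0.2002 0.0521] [0.4756 0.1998 0.052 ] 188 216 0.06 [110. 194. 151.]
[0.4493 0.4018 0.0365] [0.4495 0.4006 0.036 ] 131 224 0.059 [ 15. 135. 189.]
[0.4181 0.2933 0.0361] [0.4127 0.2942 0.036 ] 162 235 0.059 [145. 153. 123.]
at [ 0.4582 -0.2526  0.3211] [ 3.14  -0.005 -0.078] F [-0.6  0.3  0. ] w 0.0352 t 9.9
d mm [  44.4 -632.6   70.4] rv [ 0.002 -0.005 -0.078]
[-0.13  0.06 -0.2   0.   -1.3   1.62]
```

View pics/t5.png

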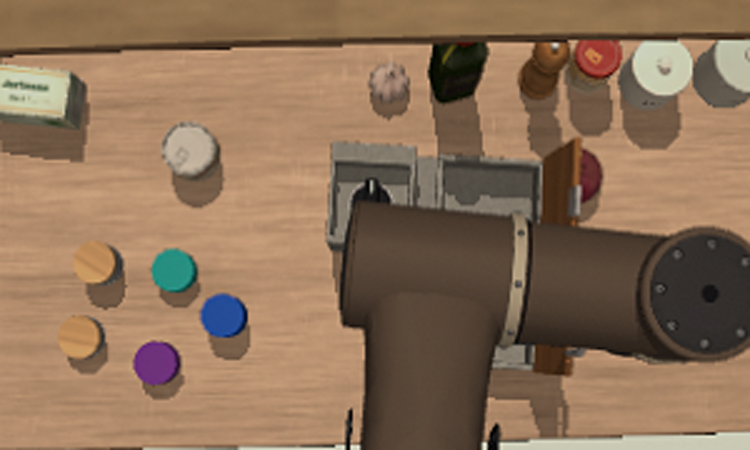

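The top view shows the lid standing open at (565,170) in the crop and the released knob at (372,190). The tins have not moved. Next is the tall tin.

Call:
{"fn": "jog_arm", "kwargs": {
  "targets": [
    {"dx": 5,"dy": -20,"dz": 0,"rx": 0,"ry": 0,"rz": 0.06,"gripper": 0.6},
    {"dx": 10,"dy": -55,"dz": 0,"rx": 0,"ry": 0,"rz": 0.18,"gripper": 0.4},
    {"dx": 15,"dy": -95,"dz": 0,"rx": 0,"ry": 0,"rz": 0.3,"gripper": 0.2},
    {"dx": 20,"dy": -135,"dz": 0,"rx": 0,"ry": 0,"rz": 0.42,"gripper": 0},
    {"dx": 25,"dy": -175,"dz": 0,"rx": 0,"ry": 0,"rz": 0.54,"gripper": 0},
    {"dx": 25,"dy": -215,"dz": 0,"rx": 0,"ry": 0,"rz": 0.66,"gripper": 0},
    {"dx": 25,"dy": -255,"dz": 0,"rx": 0,"ry": 0,"rz": 0.78,"gripper": 0},
    {"dx": 25,"dy": -295,"dz": 0,"rx": 0,"ry": 0,"rz": 0.9,"gripper": 0}
  ]
}}

```text
t: 10.6
eef_pos: [0.5031, 0.0187, 0.3178]
ee_rot: [-3.141, -0.0, -0.916]
force: [0.5, -0.7, -0.1]
width: 0.076
gripper_force: 0.0
```

```bash
python3 - <<'E'
from h import *
go([.5521,.3746,.20],-2.09)
E
```

```text
at [0.5031 0.0187 0.3178] [-3.141 -0.    -0.916] F [ 0.5 -0.7 -0.1] w 0.076 t 10.6
d mm [-252.4 -255.6  117.9] rv [-0.     0.     1.174]
```

Call:
{"fn": "jog_arm", "kwargs": {
  "targets": [
    {"dx": -28,"dy": -28,"dz": 0,"rx": 0,"ry": 0,"rz": 0.12,"gripper": 0},
    {"dx": -56,"dy": -57,"dz": 0,"rx": 0,"ry": 0,"rz": 0.24,"gripper": 0},
    {"dx": -84,"dy": -85,"dz": 10,"rx": 0,"ry": 0,"rz": 0.36,"gripper": 0},
    {"dx": -112,"dy": -114,"dz": 25,"rx": 0,"ry": 0,"rz": 0.48,"gripper": 0},
    {"dx": -140,"dy": -142,"dz": 45,"rx": 0,"ry": 0,"rz": 0.6,"gripper": 0},
    {"dx": -165,"dy": -170,"dz": 65,"rx": 0,"ry": 0,"rz": 0.72,"gripper": 0},
    {"dx": -190,"dy": -195,"dz": 80,"rx": 0,"ry": 0,"rz": 0.84,"gripper": 0},
    {"dx": -215,"dy": -220,"dz": 95,"rx": 0,"ry": 0,"rz": 0.96,"gripper": 0}
  ]
}}

```text
t: 11.27
eef_pos: [0.5449, 0.3231, 0.2218]
ee_rot: [3.141, -0.0, -1.876]
force: [0.9, 0.5, -0.0]
width: 0.0876
gripper_force: 0.0
```

Call:
{"fn": "jog_arm", "kwargs": {
  "targets": [
    {"dx": 0,"dy": 0,"dz": 0,"rx": 0,"ry": 0,"rz": 0.1,"gripper": 0},
    {"dx": 0,"dy": 0,"dz": 0,"rx": 0,"ry": 0,"rz": 0.16,"gripper": 0},
    {"dx": 0,"dy": 0,"dz": 0,"rx": 0,"ry": 0,"rz": 0.16,"gripper": 0},
    {"dx": 0,"dy": 0,"dz": 0,"rx": 0,"ry": 0,"rz": 0.16,"gripper": 0},
    {"dx": 0,"dy": 0,"dz": 0,"rx": 0,"ry": 0,"rz": 0.16,"gripper": 0},
    {"dx": 0,"dy": 0,"dz": 0,"rx": 0,"ry": 0,"rz": 0.16,"gripper": 0},
    {"dx": 0,"dy": 0,"dz": 0,"rx": 0,"ry": 0,"rz": 0.16,"gripper": 0},
    {"dx": 0,"dy": 0,"dz": 0,"rx": 0,"ry": 0,"rz": 0.16,"gripper": 0}
  ]
}}

```text
t: 11.93
eef_pos: [0.5455, 0.3207, 0.2231]
ee_rot: [-3.141, 0.001, -2.031]
force: [-0.6, 0.1, -0.4]
width: 0.0878
gripper_force: 0.0
```

```bash
python3 - <<'E'
from tins import *
g=grab('top')
for o in tins(g): print(*o)
go([.5521,.3746,.033],-2.09)
E
```

```text
[0.7735 0.6176 0.0587] [0.7694 0.6191 0.058 ] 70 134 0.141 [17. 55. 78.]
[0.7713 0.4367 0.0588] [0.7886 0.4655 0.058 ] 112 128 0.134 [27.  52.  80.5]
[0.7061 0.2437 0.055 ] [0.7051 0.2433 0.058 ] 175 149 0.073 [ 17.  49. 185.]
[0.5404 0.2701 0.0363] [0.54   0.2677 0.036 ] 169 198 0.059 [ 86. 186. 140.]
[0.4765 0.1996 0.0523] [0.4759 0.1998 0.052 ] 188 216 0.06 [110. 193. 148.]
[0.4409 0.3986 0.0364] [0.4488 0.4007 0.036 ] 131 225 0.058 [ 15. 134. 190.]
[0.4178 0.2937 0.0357] [0.4131 0.293  0.036 ] 162 234 0.06 [144. 154.  77.]
at [0.5455 0.3207 0.223 ] [-3.141e+00  1.000e-03 -2.031e+00] F [ 0.2 -0.4  0.3] w 0.0875 t 12.0
d mm [-51.1  18.  190. ] rv [-0.     0.001  0.059]
```

Call:
{"fn": "jog_arm", "kwargs": {
  "targets": [
    {"dx": -15,"dy": 5,"dz": 0,"rx": 0,"ry": 0,"rz": 0.05,"gripper": 0},
    {"dx": -30,"dy": 11,"dz": 0,"rx": 0,"ry": 0,"rz": 0.05,"gripper": 0},
    {"dx": -43,"dy": 16,"dz": 0,"rx": 0,"ry": 0,"rz": 0.05,"gripper": 0},
    {"dx": -51,"dy": 18,"dz": 10,"rx": 0,"ry": 0,"rz": 0.05,"gripper": 0},
    {"dx": -51,"dy": 18,"dz": 30,"rx": 0,"ry": 0,"rz": 0.05,"gripper": 0},
    {"dx": -51,"dy": 18,"dz": 60,"rx": 0,"ry": 0,"rz": 0.05,"gripper": 0},
    {"dx": -51,"dy": 18,"dz": 80,"rx": 0,"ry": 0,"rz": 0.05,"gripper": 0},
    {"dx": -51,"dy": 18,"dz": 90,"rx": 0,"ry": 0,"rz": 0.05,"gripper": 0}
  ]
}}

```text
t: 12.65
eef_pos: [0.5504, 0.3739, 0.1284]
ee_rot: [3.14, -0.005, -2.08]
force: [-0.4, 0.2, -0.1]
width: 0.0872
gripper_force: 0.0
```

```bash
python3 - <<'E'
from tins import *
g=grab('wrist'); P=cloud(g)
m=(abs(P[...,2]-.052)<.006)&(P[...,0]>.5)&(P[...,1]>.3)
v,u=np.nonzero(m)
if len(u): 
  Q=P[m]; print(len(u),Q.min(0),Q.max(0),Q.mean(0), cv2.minEnclosingCircle(Q[:,:2].astype(np.float32)))
b=grab('scene'); P=cloud(b); hsv=cv2.cvtColor(b['frame'],cv2.COLOR_RGB2HSV)
m=(abs(P[...,2]-.052)<.005)&(P[...,0]>.45)&(P[...,1]>.3)&(P[...,0]<.65)&(P[...,1]<.45)
Q=P[m]; print(len(Q), cv2.minEnclosingCircle(Q[:,:2].astype(np.float32)) if len(Q) else '')
go([.5521,.3746,.033],-2.09)
E
```

```text
3963 [0.5216487  0.34480619 0.04604709] [0.58082194 0.40401523 0.05547398] [0.55058593 0.37331703 0.05301927] ((0.5513157844543457, 0.3745661973953247), 0.02997356466948986)
235 ((0.5517796874046326, 0.373893678188324), 0.03140087053179741)
at [0.551  0.374  0.1299] [ 3.141 -0.004 -2.08 ] F [ 0.4 -0.3 -0.7] w 0.0875 t 12.8
d mm [-1.5 -0.8 96.9] rv [ 0.001 -0.004  0.01 ]
```

Call:
{"fn": "jog_arm", "kwargs": {
  "targets": [
    {"dx": -1,"dy": -0.5,"dz": 15,"rx": 0,"ry": 0,"rz": 0,"gripper": 0},
    {"dx": -1,"dy": -0.5,"dz": 35,"rx": 0,"ry": 0,"rz": 0,"gripper": 0},
    {"dx": -1,"dy": -0.5,"dz": 55,"rx": 0,"ry": 0,"rz": 0,"gripper": 0},
    {"dx": -1,"dy": -0.5,"dz": 75,"rx": 0,"ry": 0,"rz": 0,"gripper": 0},
    {"dx": -1,"dy": -0.5,"dz": 88,"rx": 0,"ry": 0,"rz": 0,"gripper": 0},
    {"dx": -1,"dy": -0.5,"dz": 95,"rx": 0,"ry": 0,"rz": 0,"gripper": 0},
    {"dx": -1,"dy": -0.5,"dz": 95,"rx": 0,"ry": 0,"rz": 0,"gripper": 0.15},
    {"dx": -1,"dy": -0.5,"dz": 95,"rx": 0,"ry": 0,"rz": 0,"gripper": 0.25}
  ]
}}

```text
t: 13.42
eef_pos: [0.5534, 0.3757, 0.0385]
ee_rot: [-3.141, 0.001, -2.081]
force: [0.5, 0.3, 0.3]
width: 0.0796
gripper_force: 0.0
```

Call:
{"fn": "jog_arm", "kwargs": {
  "force": 25,
  "targets": [
    {"dx": 0,"dy": 0,"dz": 0,"rx": 0,"ry": 0,"rz": 0,"gripper": 0.6},
    {"dx": 0,"dy": 0,"dz": 0,"rx": 0,"ry": 0,"rz": 0,"gripper": 0.6},
    {"dx": 0,"dy": 0,"dz": 0,"rx": 0,"ry": 0,"rz": 0,"gripper": 0.6},
    {"dx": 0,"dy": 0,"dz": -10,"rx": 0,"ry": 0,"rz": 0,"gripper": 0.6},
    {"dx": 0,"dy": 0,"dz": -40,"rx": 0,"ry": 0,"rz": 0,"gripper": 0.6},
    {"dx": 0,"dy": 0,"dz": -75,"rx": 0,"ry": 0,"rz": 0,"gripper": 0.6},
    {"dx": 0,"dy": 0,"dz": -110,"rx": 0,"ry": 0,"rz": 0,"gripper": 0.6},
    {"dx": 0,"dy": 0,"dz": -145,"rx": 0,"ry": 0,"rz": 0,"gripper": 0.6}
  ]
}}

```text
t: 14.08
eef_pos: [0.5525, 0.3749, 0.1851]
ee_rot: [-3.142, -0.0, -2.081]
force: [0.6, 0.2, -1.0]
width: 0.0599
gripper_force: 25.0
```

Call:
{"fn": "jog_arm", "kwargs": {
  "targets": [
    {"dx": 0,"dy": 0,"dz": -25,"rx": 0,"ry": 0,"rz": -0.08,"gripper": 0.6},
    {"dx": 0,"dy": 0,"dz": -40,"rx": 0,"ry": 0,"rz": -0.18,"gripper": 0.6},
    {"dx": 0,"dy": 0,"dz": -50,"rx": 0,"ry": 0,"rz": -0.28,"gripper": 0.6},
    {"dx": 0,"dy": 0,"dz": -50,"rx": 0,"ry": 0,"rz": -0.36,"gripper": 0.6},
    {"dx": 0,"dy": 0,"dz": -50,"rx": 0,"ry": 0,"rz": -0.42,"gripper": 0.6},
    {"dx": 0,"dy": 0,"dz": -50,"rx": 0,"ry": 0,"rz": -0.43,"gripper": 0.6},
    {"dx": 0,"dy": 0,"dz": -50,"rx": 0,"ry": 0,"rz": -0.43,"gripper": 0.6},
    {"dx": 0,"dy": 0,"dz": -50,"rx": 0,"ry": 0,"rz": -0.43,"gripper": 0.6}
  ]
}}

```text
t: 14.75
eef_pos: [0.5527, 0.3751, 0.2329]
ee_rot: [3.142, -0.0, -1.653]
force: [0.7, 0.5, -2.4]
width: 0.0596
gripper_force: 25.0
```

```bash
python3 - <<'E'
from tins import *
go(ch(.055,.010,.225),CH[2]-np.pi/2)
g=grab('top')
for o in tins(g): print(*o)
E
```

```text
at [0.5527 0.3751 0.2329] [ 3.142 -0.    -1.653] F [ 0.7  0.5 -2.4] w 0.0596 t 14.8
d mm [527.5 -83.8   7.9] rv [ 0.    -0.    -0.001]
[0.7813 0.6178 0.0579] [0.7802 0.6157 0.058 ] 71 132 0.12 [17. 54. 76.]
[0.7725 0.4336 0.0601] [0.7868 0.4655 0.058 ] 112 128 0.132 [27. 51. 77.]
[0.7057 0.2435 0.055 ] [0.7051 0.2434 0.058 ] 175 149 0.073 [ 17.  49. 180.]
[0.5401 0.269  0.0359] [0.5403 0.2681 0.036 ] 169 197 0.06 [ 86. 186. 137.]
[0.4498 0.6174 0.057 ] [0.4541 0.6158 0.058 ] 69 224 0.101 [17. 54. 75.]
[0.4755 0.1998 0.0517] [0.4761 0.1996 0.052 ] 188 215 0.06 [110. 194. 145.]
[0.4486 0.4015 0.0366] [0.4494 0.4015 0.036 ] 131 224 0.058 [ 15. 135. 176.]
[0.4178 0.2932 0.0361] [0.4148 0.2939 0.036 ] 162 234 0.06 [145. 153. 118.]
```

Call:
{"fn": "jog_arm", "kwargs": {
  "targets": [
    {"dx": 15,"dy": -3,"dz": 0,"rx": 0,"ry": 0,"rz": 0,"gripper": 0.6},
    {"dx": 45,"dy": -8,"dz": 0,"rx": 0,"ry": 0,"rz": 0,"gripper": 0.6},
    {"dx": 80,"dy": -14,"dz": 0,"rx": 0,"ry": 0,"rz": 0,"gripper": 0.6},
    {"dx": 115,"dy": -20,"dz": 0,"rx": 0,"ry": 0,"rz": 0,"gripper": 0.6},
    {"dx": 150,"dy": -26,"dz": 0,"rx": 0,"ry": 0,"rz": 0,"gripper": 0.6},
    {"dx": 185,"dy": -31,"dz": 0,"rx": 0,"ry": 0,"rz": 0,"gripper": 0.6},
    {"dx": 220,"dy": -37,"dz": 0,"rx": 0,"ry": 0,"rz": 0,"gripper": 0.6},
    {"dx": 255,"dy": -43,"dz": 0,"rx": 0,"ry": 0,"rz": 0,"gripper": 0.6}
  ]
}}

```text
t: 15.47
eef_pos: [0.5749, 0.1155, 0.2328]
ee_rot: [-3.142, -0.0, -1.652]
force: [1.0, 0.1, -2.3]
width: 0.0598
gripper_force: 25.0
```

Call:
{"fn": "jog_arm", "kwargs": {
  "targets": [
    {"dx": 35,"dy": -6,"dz": 0,"rx": 0,"ry": 0,"rz": 0,"gripper": 0.6},
    {"dx": 70,"dy": -12,"dz": 0,"rx": 0,"ry": 0,"rz": 0,"gripper": 0.6},
    {"dx": 105,"dy": -18,"dz": 0,"rx": 0,"ry": 0,"rz": 0,"gripper": 0.6},
    {"dx": 140,"dy": -24,"dz": 0,"rx": 0,"ry": 0,"rz": 0,"gripper": 0.6},
    {"dx": 175,"dy": -30,"dz": 0,"rx": 0,"ry": 0,"rz": 0,"gripper": 0.6},
    {"dx": 210,"dy": -36,"dz": 0,"rx": 0,"ry": 0,"rz": 0,"gripper": 0.6},
    {"dx": 240,"dy": -40,"dz": 0,"rx": 0,"ry": 0,"rz": 0,"gripper": 0.6},
    {"dx": 257,"dy": -42,"dz": 0,"rx": 0,"ry": 0,"rz": 0,"gripper": 0.6}
  ]
}}

```text
t: 16.13
eef_pos: [0.5959, -0.1453, 0.2325]
ee_rot: [3.141, -0.001, -1.654]
force: [0.6, 0.6, -2.3]
width: 0.0597
gripper_force: 25.0
```

```bash
python3 - <<'E'
from tins import *
go(ch(.055,.022,.0445),CH[2]-np.pi/2)
g=grab('scene'); save(g,'s6.png',None,1.5)
E
```

```text
at [ 0.5959 -0.1453  0.2325] [ 3.141e+00 -1.000e-03 -1.654e+00] F [ 0.6  0.6 -2.3] w 0.0597 t 16.1
d mm [  0.3   2.  188. ] rv [ 0.001 -0.001 -0.002]
```

View pics/s6.png

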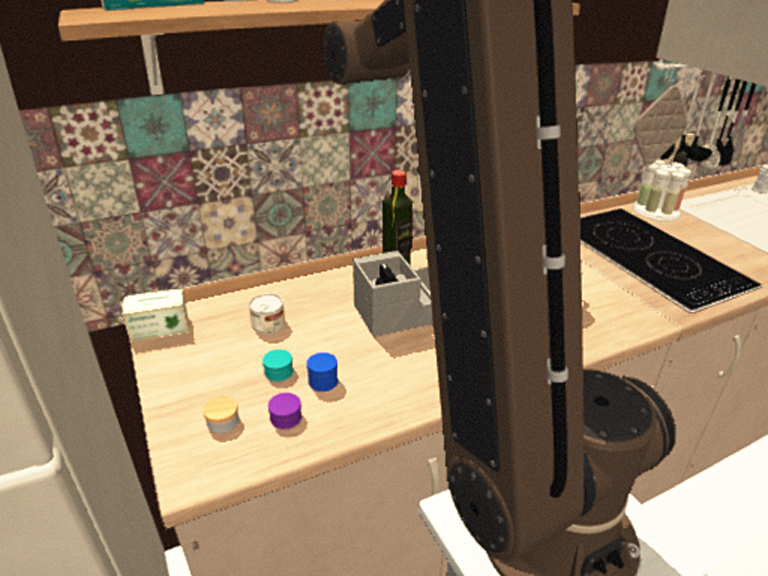

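The arm hides the chest in the scene view; the low tin is still at (222,412). I'll descend in steps and watch the force.

Call:
{"fn": "jog_arm", "kwargs": {
  "targets": [
    {"dx": 0,"dy": 2,"dz": 15,"rx": 0,"ry": 0,"rz": 0,"gripper": 0.6},
    {"dx": 0,"dy": 2,"dz": 35,"rx": 0,"ry": 0,"rz": 0,"gripper": 0.6},
    {"dx": 0,"dy": 2,"dz": 60,"rx": 0,"ry": 0,"rz": 0,"gripper": 0.6},
    {"dx": 0,"dy": 2,"dz": 85,"rx": 0,"ry": 0,"rz": 0,"gripper": 0.6},
    {"dx": 0,"dy": 2,"dz": 105,"rx": 0,"ry": 0,"rz": 0,"gripper": 0.6},
    {"dx": 0,"dy": 2,"dz": 120,"rx": 0,"ry": 0,"rz": 0,"gripper": 0.6},
    {"dx": 0,"dy": 2,"dz": 135,"rx": 0,"ry": 0,"rz": 0,"gripper": 0.6},
    {"dx": 0,"dy": 2,"dz": 145,"rx": 0,"ry": 0,"rz": 0,"gripper": 0.6}
  ]
}}

```text
t: 16.85
eef_pos: [0.5935, -0.142, 0.086]
ee_rot: [3.14, -0.0, -1.652]
force: [-0.1, -0.7, -1.2]
width: 0.0598
gripper_force: 25.0
```

Call:
{"fn": "jog_arm", "kwargs": {
  "targets": [
    {"dx": 0,"dy": 0,"dz": 10,"rx": 0,"ry": 0,"rz": 0,"gripper": 0.6},
    {"dx": 0,"dy": 0,"dz": 20,"rx": 0,"ry": 0,"rz": 0,"gripper": 0.6},
    {"dx": 0,"dy": 0,"dz": 28,"rx": 0,"ry": 0,"rz": 0,"gripper": 0.6},
    {"dx": 0,"dy": 0,"dz": 34,"rx": 0,"ry": 0,"rz": 0,"gripper": 0.6},
    {"dx": 0,"dy": 0,"dz": 38,"rx": 0,"ry": 0,"rz": 0,"gripper": 0.6},
    {"dx": 0,"dy": 0,"dz": 41,"rx": 0,"ry": 0,"rz": 0,"gripper": 0.6},
    {"dx": 0,"dy": 0,"dz": 42,"rx": 0,"ry": 0,"rz": 0,"gripper": 0.6},
    {"dx": 0,"dy": 0,"dz": 42,"rx": 0,"ry": 0,"rz": 0,"gripper": 0.6}
  ]
}}

```text
t: 17.52
eef_pos: [0.5945, -0.1418, 0.0467]
ee_rot: [-3.141, -0.0, -1.651]
force: [-3.8, 0.5, 6.3]
width: 0.0597
gripper_force: 25.0
```

The tin is on the chest floor (8 N upward). Release and lift, then head for the low tin.

Call:
{"fn": "jog_arm", "kwargs": {
  "targets": [
    {"dx": 0,"dy": 0,"dz": -1,"rx": 0,"ry": 0,"rz": 0,"gripper": 0.3},
    {"dx": 0,"dy": 0,"dz": -1,"rx": 0,"ry": 0,"rz": 0,"gripper": 0.2},
    {"dx": 0,"dy": 0,"dz": -1,"rx": 0,"ry": 0,"rz": 0,"gripper": 0.2},
    {"dx": 0,"dy": 0,"dz": -2,"rx": 0,"ry": 0,"rz": 0,"gripper": 0.2},
    {"dx": 0,"dy": 0,"dz": -15,"rx": 0,"ry": 0,"rz": 0,"gripper": 0.2},
    {"dx": 0,"dy": 0,"dz": -45,"rx": 0,"ry": 0,"rz": 0,"gripper": 0.2},
    {"dx": 0,"dy": 0,"dz": -80,"rx": 0,"ry": 0,"rz": 0,"gripper": 0.2},
    {"dx": 0,"dy": 0,"dz": -120,"rx": 0,"ry": 0,"rz": 0,"gripper": 0.2}
  ]
}}

```text
t: 18.18
eef_pos: [0.5935, -0.1418, 0.1656]
ee_rot: [3.138, -0.0, -1.651]
force: [0.5, 0.3, -0.2]
width: 0.0701
gripper_force: 0.0
```

Call:
{"fn": "jog_arm", "kwargs": {
  "targets": [
    {"dx": 0,"dy": 0,"dz": -25,"rx": 0,"ry": 0,"rz": 0,"gripper": 0.2},
    {"dx": 0,"dy": 0,"dz": -40,"rx": 0,"ry": 0,"rz": 0,"gripper": 0.2},
    {"dx": 0,"dy": 0,"dz": -40,"rx": 0,"ry": 0,"rz": 0,"gripper": 0.2},
    {"dx": -20,"dy": 0,"dz": -40,"rx": 0,"ry": 0,"rz": 0,"gripper": 0},
    {"dx": -50,"dy": 0,"dz": -40,"rx": 0,"ry": 0,"rz": 0,"gripper": 0},
    {"dx": -85,"dy": 0,"dz": -40,"rx": 0,"ry": 0,"rz": 0,"gripper": 0},
    {"dx": -120,"dy": 0,"dz": -40,"rx": 0,"ry": 0,"rz": 0,"gripper": 0},
    {"dx": -150,"dy": 0,"dz": -40,"rx": 0,"ry": 0,"rz": 0,"gripper": 0}
  ]
}}

```text
t: 18.85
eef_pos: [0.6062, 0.0095, 0.205]
ee_rot: [3.141, -0.0, -1.651]
force: [1.3, -0.1, -0.2]
width: 0.0874
gripper_force: 0.0
```

```bash
python3 - <<'E'
from tins import *
g=grab('top')
for o in tins(g): print(*o)
P=cloud(g); hsv=cv2.cvtColor(g['frame'],cv2.COLOR_RGB2HSV)
m=(abs(P[...,2]-.060)<.007)&(hsv[...,1]>100)&(abs(P[...,0]-.55)<.15)&(abs(P[...,1]+.15)<.07)
Q=P[m]; print(len(Q),Q.mean(0) if len(Q) else '', ch(.055,.022,.06))
go([.4490,.4013,.12],-1.65)
w=grab('wrist'); save(w,'w7.png',None,1.2)
E
```

```text
[0.62   0.6183 0.0572] [0.6196 0.6165 0.058 ] 70 176 0.425 [18. 54. 84.]
[0.7715 0.4377 0.0586] [0.7868 0.4655 0.058 ] 112 128 0.133 [27. 51. 87.]
[0.7254 0.2481 0.0555] [0.7158 0.2455 0.058 ] 174 146 0.065 [ 17.  48. 193.]
[0.4858 0.1823 0.0514] [0.4824 0.1878 0.052 ] 192 214 0.05 [110. 191. 156.]
[0.4496 0.4018 0.0362] [0.4493 0.4004 0.036 ] 131 224 0.059 [ 15.  134.  201.5]
232 [ 0.59489559 -0.14118736  0.05917159] [ 0.59380248 -0.14553119  0.06      ]
at [0.607  0.0134 0.2049] [-3.141e+00  1.000e-03 -1.649e+00] F [0.8 1.8 0.3] w 0.0876 t 18.9
d mm [-374.3  187.9   85.2] rv [-0.     0.001  0.001]
```

View pics/w7.png

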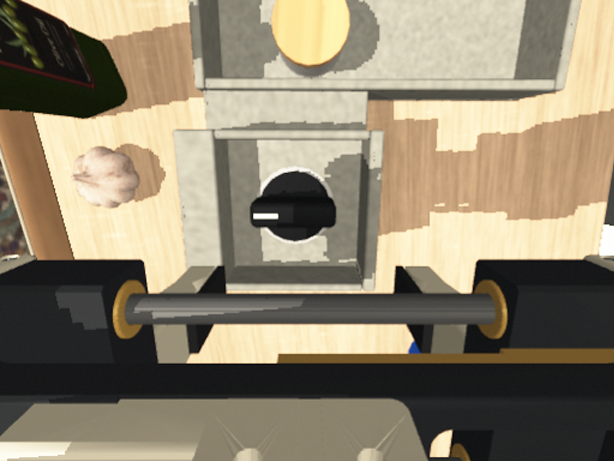

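The tall tin stands upright in the chest at (310,28), and the knob is still released. The low tin is unmoved at (0.449, 0.401), so I'll go there.

Call:
{"fn": "jog_arm", "kwargs": {
  "targets": [
    {"dx": -32,"dy": 16,"dz": 0,"rx": 0,"ry": 0,"rz": 0,"gripper": 0},
    {"dx": -64,"dy": 32,"dz": 0,"rx": 0,"ry": 0,"rz": 0,"gripper": 0},
    {"dx": -96,"dy": 48,"dz": 0,"rx": 0,"ry": 0,"rz": 0,"gripper": 0},
    {"dx": -128,"dy": 64,"dz": 0,"rx": 0,"ry": 0,"rz": 0,"gripper": 0},
    {"dx": -160,"dy": 80,"dz": 0,"rx": 0,"ry": 0,"rz": 0,"gripper": 0},
    {"dx": -192,"dy": 96,"dz": 0,"rx": 0,"ry": 0,"rz": 0,"gripper": 0},
    {"dx": -224,"dy": 112,"dz": 0,"rx": 0,"ry": 0,"rz": 0,"gripper": 0},
    {"dx": -256,"dy": 128,"dz": 0,"rx": 0,"ry": 0,"rz": 0,"gripper": 0}
  ]
}}

```text
t: 19.62
eef_pos: [0.4985, 0.2741, 0.2052]
ee_rot: [3.141, -0.0, -1.651]
force: [0.9, -0.2, 0.5]
width: 0.0876
gripper_force: 0.0
```

Call:
{"fn": "jog_arm", "kwargs": {
  "targets": [
    {"dx": -32,"dy": 16,"dz": 0,"rx": 0,"ry": 0,"rz": 0,"gripper": 0},
    {"dx": -64,"dy": 32,"dz": 0,"rx": 0,"ry": 0,"rz": 0,"gripper": 0},
    {"dx": -94,"dy": 48,"dz": 0,"rx": 0,"ry": 0,"rz": 0,"gripper": 0},
    {"dx": -110,"dy": 56,"dz": 20,"rx": 0,"ry": 0,"rz": 0,"gripper": 0},
    {"dx": -115,"dy": 59,"dz": 50,"rx": 0,"ry": 0,"rz": 0,"gripper": 0},
    {"dx": -115,"dy": 59,"dz": 75,"rx": 0,"ry": 0,"rz": 0,"gripper": 0},
    {"dx": -115,"dy": 59,"dz": 85,"rx": 0,"ry": 0,"rz": 0,"gripper": 0},
    {"dx": -115,"dy": 59,"dz": 85,"rx": 0,"ry": 0,"rz": 0,"gripper": 0}
  ]
}}

```text
t: 20.28
eef_pos: [0.4489, 0.3907, 0.1176]
ee_rot: [3.139, -0.005, -1.651]
force: [-0.3, -0.4, -0.8]
width: 0.0875
gripper_force: 0.0
```

```bash
python3 - <<'E'
from tins import *
g=grab('wrist'); P=cloud(g)
m=(abs(P[...,2]-.036)<.006)&(P[...,0]>.35)&(P[...,1]>.345)
Q=P[m]; print(len(Q)); c=cv2.minEnclosingCircle(Q[:,:2].astype(np.float32)) ; print(c,np.median(g['frame'][m],0))
go([c[0][0],c[0][1],.027],-1.65)
E
```

```text
3621
((0.44955405592918396, 0.4007112979888916), 0.02985735423862934) [167. 124.  76.]
at [0.4499 0.3915 0.1197] [ 3.141e+00 -3.000e-03 -1.651e+00] F [0.2 0.7 1.1] w 0.0877 t 20.3
d mm [-9.4  0.9 92.6] rv [ 0.001 -0.003 -0.001]
```

Call:
{"fn": "jog_arm", "kwargs": {
  "targets": [
    {"dx": -9,"dy": 0.5,"dz": 15,"rx": 0,"ry": 0,"rz": 0,"gripper": 0},
    {"dx": -9,"dy": 0.5,"dz": 35,"rx": 0,"ry": 0,"rz": 0,"gripper": 0},
    {"dx": -9,"dy": 0.5,"dz": 55,"rx": 0,"ry": 0,"rz": 0,"gripper": 0},
    {"dx": -9,"dy": 0.5,"dz": 72,"rx": 0,"ry": 0,"rz": 0,"gripper": 0},
    {"dx": -9,"dy": 0.5,"dz": 84,"rx": 0,"ry": 0,"rz": 0,"gripper": 0},
    {"dx": -9,"dy": 0.5,"dz": 90,"rx": 0,"ry": 0,"rz": 0,"gripper": 0},
    {"dx": -9,"dy": 0.5,"dz": 92,"rx": 0,"ry": 0,"rz": 0,"gripper": 0.15},
    {"dx": -9,"dy": 0.5,"dz": 92,"rx": 0,"ry": 0,"rz": 0,"gripper": 0.25}
  ]
}}

```text
t: 21.0
eef_pos: [0.4508, 0.4019, 0.0296]
ee_rot: [-3.141, 0.001, -1.651]
force: [-0.8, -0.4, 0.7]
width: 0.079
gripper_force: 0.0
```

Call:
{"fn": "jog_arm", "kwargs": {
  "force": 25,
  "targets": [
    {"dx": 0,"dy": 0,"dz": 0,"rx": 0,"ry": 0,"rz": 0,"gripper": 0.6},
    {"dx": 0,"dy": 0,"dz": 0,"rx": 0,"ry": 0,"rz": 0,"gripper": 0.6},
    {"dx": 0,"dy": 0,"dz": 0,"rx": 0,"ry": 0,"rz": 0,"gripper": 0.6},
    {"dx": 0,"dy": 0,"dz": -10,"rx": 0,"ry": 0,"rz": 0,"gripper": 0.6},
    {"dx": 0,"dy": 0,"dz": -40,"rx": 0,"ry": 0,"rz": 0,"gripper": 0.6},
    {"dx": 0,"dy": 0,"dz": -75,"rx": 0,"ry": 0,"rz": 0,"gripper": 0.6},
    {"dx": 0,"dy": 0,"dz": -110,"rx": 0,"ry": 0,"rz": 0,"gripper": 0.6},
    {"dx": 0,"dy": 0,"dz": -145,"rx": 0,"ry": 0,"rz": 0,"gripper": 0.6}
  ]
}}

```text
t: 21.67
eef_pos: [0.4498, 0.4011, 0.176]
ee_rot: [3.141, -0.0, -1.651]
force: [0.6, 1.0, -3.2]
width: 0.0592
gripper_force: 25.0
```

Call:
{"fn": "jog_arm", "kwargs": {
  "targets": [
    {"dx": 0,"dy": 0,"dz": -25,"rx": 0,"ry": 0,"rz": 0,"gripper": 0.6},
    {"dx": 0,"dy": 0,"dz": -45,"rx": 0,"ry": 0,"rz": 0,"gripper": 0.6},
    {"dx": 0,"dy": 0,"dz": -50,"rx": 0,"ry": 0,"rz": 0,"gripper": 0.6},
    {"dx": 0,"dy": 0,"dz": -50,"rx": 0,"ry": 0,"rz": 0,"gripper": 0.6},
    {"dx": 0,"dy": 0,"dz": -50,"rx": 0,"ry": 0,"rz": 0,"gripper": 0.6},
    {"dx": 0,"dy": 0,"dz": -50,"rx": 0,"ry": 0,"rz": 0,"gripper": 0.6},
    {"dx": 0,"dy": 0,"dz": -50,"rx": 0,"ry": 0,"rz": 0,"gripper": 0.6},
    {"dx": 0,"dy": 0,"dz": -50,"rx": 0,"ry": 0,"rz": 0,"gripper": 0.6}
  ]
}}

```text
t: 22.33
eef_pos: [0.4498, 0.4011, 0.2222]
ee_rot: [3.14, -0.002, -1.651]
force: [0.8, -0.8, -1.9]
width: 0.0593
gripper_force: 25.0
```

```bash
python3 - <<'E'
from tins import *
go(ch(-.055,.022,.225),CH[2]-np.pi/2)
E
```

```text
at [0.4498 0.4011 0.2222] [ 3.140e+00 -2.000e-03 -1.651e+00] F [ 0.8 -0.8 -1.9] w 0.0593 t 22.3
d mm [533.2 -77.4  -1.7] rv [ 0.001 -0.002  0.001]
```

Call:
{"fn": "jog_arm", "kwargs": {
  "targets": [
    {"dx": 15,"dy": -2,"dz": -5,"rx": 0,"ry": 0,"rz": 0,"gripper": 0.6},
    {"dx": 45,"dy": -6,"dz": -5,"rx": 0,"ry": 0,"rz": 0,"gripper": 0.6},
    {"dx": 80,"dy": -11,"dz": -5,"rx": 0,"ry": 0,"rz": 0,"gripper": 0.6},
    {"dx": 115,"dy": -16,"dz": -5,"rx": 0,"ry": 0,"rz": 0,"gripper": 0.6},
    {"dx": 150,"dy": -21,"dz": -5,"rx": 0,"ry": 0,"rz": 0,"gripper": 0.6},
    {"dx": 187,"dy": -27,"dz": -5,"rx": 0,"ry": 0,"rz": 0,"gripper": 0.6},
    {"dx": 224,"dy": -32,"dz": -5,"rx": 0,"ry": 0,"rz": 0,"gripper": 0.6},
    {"dx": 262,"dy": -38,"dz": -5,"rx": 0,"ry": 0,"rz": 0,"gripper": 0.6}
  ]
}}

```text
t: 23.0
eef_pos: [0.4664, 0.1353, 0.2285]
ee_rot: [3.141, -0.0, -1.651]
force: [0.6, -0.1, -1.8]
width: 0.0599
gripper_force: 25.0
```

Call:
{"fn": "jog_arm", "kwargs": {
  "targets": [
    {"dx": 37,"dy": -5,"dz": 0,"rx": 0,"ry": 0,"rz": 0,"gripper": 0.6},
    {"dx": 74,"dy": -11,"dz": 0,"rx": 0,"ry": 0,"rz": 0,"gripper": 0.6},
    {"dx": 111,"dy": -16,"dz": 0,"rx": 0,"ry": 0,"rz": 0,"gripper": 0.6},
    {"dx": 148,"dy": -22,"dz": 0,"rx": 0,"ry": 0,"rz": 0,"gripper": 0.6},
    {"dx": 185,"dy": -27,"dz": 0,"rx": 0,"ry": 0,"rz": 0,"gripper": 0.6},
    {"dx": 220,"dy": -32,"dz": 0,"rx": 0,"ry": 0,"rz": 0,"gripper": 0.6},
    {"dx": 250,"dy": -37,"dz": 0,"rx": 0,"ry": 0,"rz": 0,"gripper": 0.6},
    {"dx": 271,"dy": -39,"dz": 0,"rx": 0,"ry": 0,"rz": 0,"gripper": 0.6}
  ]
}}

```text
t: 23.67
eef_pos: [0.4836, -0.1386, 0.2284]
ee_rot: [3.141, -0.0, -1.652]
force: [1.3, 0.7, -2.2]
width: 0.0592
gripper_force: 25.0
```

```bash
python3 - <<'E'
from tins import *
go(ch(-.055,.022,.036),CH[2]-np.pi/2)
E
```

```text
at [ 0.4836 -0.1386  0.2284] [ 3.141 -0.    -1.652] F [ 1.3  0.7 -2.2] w 0.0592 t 23.7
d mm [ -2.1  -0.6 192.4] rv [ 0.001 -0.    -0.   ]
```

Call:
{"fn": "jog_arm", "kwargs": {
  "targets": [
    {"dx": 0,"dy": 0,"dz": 15,"rx": 0,"ry": 0,"rz": 0,"gripper": 0.6},
    {"dx": -1,"dy": 0,"dz": 35,"rx": 0,"ry": 0,"rz": 0,"gripper": 0.6},
    {"dx": -2,"dy": 0,"dz": 60,"rx": 0,"ry": 0,"rz": 0,"gripper": 0.6},
    {"dx": -2,"dy": 0,"dz": 85,"rx": 0,"ry": 0,"rz": 0,"gripper": 0.6},
    {"dx": -2,"dy": 0,"dz": 105,"rx": 0,"ry": 0,"rz": 0,"gripper": 0.6},
    {"dx": -2,"dy": 0,"dz": 125,"rx": 0,"ry": 0,"rz": 0,"gripper": 0.6},
    {"dx": -2,"dy": 0,"dz": 140,"rx": 0,"ry": 0,"rz": 0,"gripper": 0.6},
    {"dx": -2,"dy": 0,"dz": 150,"rx": 0,"ry": 0,"rz": 0,"gripper": 0.6}
  ]
}}

```text
t: 24.33
eef_pos: [0.483, -0.1342, 0.0768]
ee_rot: [3.139, -0.0, -1.651]
force: [-0.0, 0.7, -2.2]
width: 0.0598
gripper_force: 25.0
```

Call:
{"fn": "jog_arm", "kwargs": {
  "targets": [
    {"dx": 0,"dy": 0,"dz": 10,"rx": 0,"ry": 0,"rz": 0,"gripper": 0.6},
    {"dx": 0,"dy": 0,"dz": 20,"rx": 0,"ry": 0,"rz": 0,"gripper": 0.6},
    {"dx": 0,"dy": 0,"dz": 28,"rx": 0,"ry": 0,"rz": 0,"gripper": 0.6},
    {"dx": 0,"dy": 0,"dz": 34,"rx": 0,"ry": 0,"rz": 0,"gripper": 0.6},
    {"dx": 0,"dy": 0,"dz": 38,"rx": 0,"ry": 0,"rz": 0,"gripper": 0.6},
    {"dx": 0,"dy": 0,"dz": 40,"rx": 0,"ry": 0,"rz": 0,"gripper": 0.6},
    {"dx": 0,"dy": 0,"dz": 41,"rx": 0,"ry": 0,"rz": 0,"gripper": 0.6},
    {"dx": 0,"dy": 0,"dz": 41,"rx": 0,"ry": 0,"rz": 0,"gripper": 0.6}
  ]
}}

```text
t: 25.0
eef_pos: [0.4845, -0.1339, 0.0379]
ee_rot: [-3.141, -0.0, -1.651]
force: [0.5, -0.5, -1.4]
width: 0.0593
gripper_force: 25.0
```

Call:
{"fn": "jog_arm", "kwargs": {
  "targets": [
    {"dx": 0,"dy": 0,"dz": 1,"rx": 0,"ry": 0,"rz": 0,"gripper": 0.6},
    {"dx": 0,"dy": 0,"dz": 1.5,"rx": 0,"ry": 0,"rz": 0,"gripper": 0.6},
    {"dx": 0,"dy": 0,"dz": 2,"rx": 0,"ry": 0,"rz": 0,"gripper": 0.6},
    {"dx": 0,"dy": 0,"dz": 2,"rx": 0,"ry": 0,"rz": 0,"gripper": 0.6},
    {"dx": 0,"dy": 0,"dz": 2,"rx": 0,"ry": 0,"rz": 0,"gripper": 0.6},
    {"dx": 0,"dy": 0,"dz": 2,"rx": 0,"ry": 0,"rz": 0,"gripper": 0.6},
    {"dx": 0,"dy": 0,"dz": 2,"rx": 0,"ry": 0,"rz": 0,"gripper": 0.6},
    {"dx": 0,"dy": 0,"dz": 2,"rx": 0,"ry": 0,"rz": 0,"gripper": 0.6}
  ]
}}

```text
t: 25.67
eef_pos: [0.4847, -0.1339, 0.0376]
ee_rot: [-3.14, -0.0, -1.65]
force: [-5.4, 2.5, 18.9]
width: 0.0596
gripper_force: 25.0
```

Call:
{"fn": "jog_arm", "kwargs": {
  "targets": [
    {"dx": 0,"dy": 0,"dz": 0,"rx": 0,"ry": 0,"rz": 0,"gripper": 0.3},
    {"dx": 0,"dy": 0,"dz": 0,"rx": 0,"ry": 0,"rz": 0,"gripper": 0.2},
    {"dx": 0,"dy": 0,"dz": 0,"rx": 0,"ry": 0,"rz": 0,"gripper": 0.2},
    {"dx": 0,"dy": 0,"dz": -2,"rx": 0,"ry": 0,"rz": 0,"gripper": 0.2},
    {"dx": 0,"dy": 0,"dz": -15,"rx": 0,"ry": 0,"rz": 0,"gripper": 0.2},
    {"dx": 0,"dy": 0,"dz": -45,"rx": 0,"ry": 0,"rz": 0,"gripper": 0.2},
    {"dx": 0,"dy": 0,"dz": -80,"rx": 0,"ry": 0,"rz": 0,"gripper": 0.2},
    {"dx": 0,"dy": 0,"dz": -120,"rx": 0,"ry": 0,"rz": 0,"gripper": 0.2}
  ]
}}

```text
t: 26.33
eef_pos: [0.4831, -0.134, 0.1559]
ee_rot: [3.138, -0.0, -1.651]
force: [1.2, 0.4, -0.5]
width: 0.0701
gripper_force: 0.0
```

Call:
{"fn": "jog_arm", "kwargs": {
  "targets": [
    {"dx": 0,"dy": 0,"dz": -35,"rx": 0,"ry": 0,"rz": 0,"gripper": 0.2},
    {"dx": 0,"dy": 0,"dz": -75,"rx": 0,"ry": 0,"rz": 0,"gripper": 0.3},
    {"dx": 0,"dy": 0,"dz": -115,"rx": 0,"ry": 0,"rz": 0,"gripper": 0.4},
    {"dx": 0,"dy": 0,"dz": -150,"rx": 0,"ry": 0,"rz": 0,"gripper": 0.6},
    {"dx": -10,"dy": 0,"dz": -165,"rx": 0,"ry": 0,"rz": -0.1,"gripper": 0.6},
    {"dx": -35,"dy": 0,"dz": -165,"rx": 0,"ry": 0,"rz": -0.2,"gripper": 0.6},
    {"dx": -65,"dy": 0,"dz": -165,"rx": 0,"ry": 0,"rz": -0.3,"gripper": 0.6},
    {"dx": -95,"dy": 0,"dz": -165,"rx": 0,"ry": 0,"rz": -0.4,"gripper": 0.6}
  ]
}}

```text
t: 27.0
eef_pos: [0.4917, -0.0385, 0.3212]
ee_rot: [-3.141, 0.0, -1.248]
force: [-0.4, 0.1, -0.3]
width: 0.0355
gripper_force: 0.0
```

```bash
python3 - <<'E'
from tins import *
g=grab('top'); P=cloud(g); hsv=cv2.cvtColor(g['frame'],cv2.COLOR_RGB2HSV)
for zz in(.060,.044):
  m=(abs(P[...,2]-zz)<.007)&(hsv[...,1]>100)&(abs(P[...,0]-.53)<.15)&(abs(P[...,1]+.15)<.06)
  Q=P[m]; print(zz,len(Q),Q.mean(0) if len(Q) else '')
m=(P[...,2]>.12)&(P[...,2]<.29)&(abs(P[...,0]-.54)<.2)&(abs(P[...,1]+.25)<.06)&(hsv[...,1]>120)
Q=P[m]; print(len(Q)); print(Q[Q[:,2]>.2].mean(0),Q[Q[:,2]>.2].max(0),Q.min(0))
w=grab('wrist'); save(w,'w8.png',None,1.2)
for t in(1.6,1.65,1.7): print(t,proj(w,[ch(-.033,-.073+.196*np.cos(t),.074+.196*np.sin(t)),ch(-.111,-.073+.196*np.cos(t),.074+.196*np.sin(t))])*1.2)
t=1.68; go(ch(-.072,-.073+.196*np.cos(t),.077+.196*np.sin(t)),CH[2])
print(tins(g)[:])
E
```

```text
0.06 132 [ 0.59982434 -0.15162868  0.05872754]
0.044 163 [ 0.48205375 -0.13923034  0.04332981]
1011
[ 0.52162969 -0.24881829  0.2154699 ] [ 0.67481818 -0.23390223  0.2265279 ] [ 0.38625499 -0.26738294  0.12013527]
1.6 [[ 445.84659525 -147.0099403 ]
 [ 588.89988581  -63.46493707]]
1.65 [[ 456.48295124 -171.67913181]
 [ 600.73778172  -85.79545347]]
1.7 [[ 466.84368076 -195.79509242]
 [ 611.88775868 -107.81947309]]
at [ 0.4921 -0.0364  0.3207] [-3.141e+00  1.000e-03 -1.244e+00] F [-0.4  1.1 -0.1] w 0.0355 t 27.1
d mm [192.5 101.4  48.7] rv [-1.000e-03  0.000e+00 -1.163e+00]
[(array([0.6227, 0.6181, 0.0572]), array([0.6196, 0.6165, 0.058 ]), 70, 176, np.float32(0.425), array([18., 54., 82.])), (array([0.7695, 0.4407, 0.0582]), array([0.7868, 0.4655, 0.058 ]), 112, 128, np.float32(0.133), array([26. , 52.5, 86.5])), (array([0.7064, 0.2437, 0.0553]), array([0.7051, 0.2433, 0.058 ]), 175, 149, np.float32(0.073), array([ 17.,  48., 194.])), (array([0.5489, 0.2728, 0.0365]), array([0.5409, 0.2698, 0.036 ]), 168, 197, np.float32(0.057), array([ 86. , 185.5, 148. ]))]
```

View pics/w8.png

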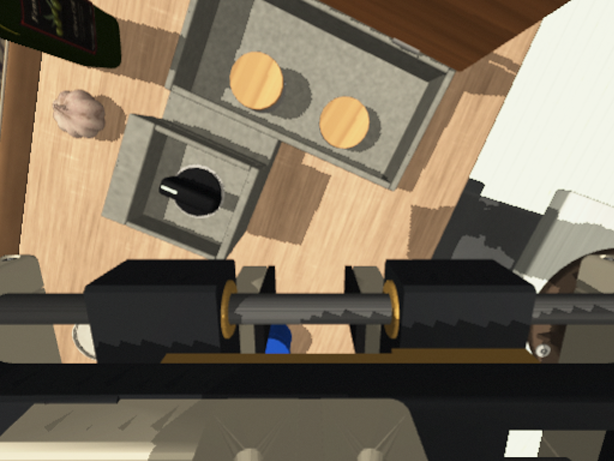

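Both tins stand upright in the chest at (255,80) and (344,122), and the knob is still released. Now I'll re-grip the handle (lid at about 1.67 rad).

Call:
{"fn": "jog_arm", "kwargs": {
  "targets": [
    {"dx": 20,"dy": 10,"dz": -5,"rx": 0,"ry": 0,"rz": -0.12,"gripper": 0.6},
    {"dx": 45,"dy": 24,"dz": -10,"rx": 0,"ry": 0,"rz": -0.24,"gripper": 0.6},
    {"dx": 70,"dy": 37,"dz": -10,"rx": 0,"ry": 0,"rz": -0.36,"gripper": 0.6},
    {"dx": 95,"dy": 50,"dz": -10,"rx": 0,"ry": 0,"rz": -0.48,"gripper": 0.6},
    {"dx": 120,"dy": 63,"dz": -10,"rx": 0,"ry": 0,"rz": -0.6,"gripper": 0.6},
    {"dx": 145,"dy": 76,"dz": -10,"rx": 0,"ry": 0,"rz": -0.72,"gripper": 0.6},
    {"dx": 170,"dy": 90,"dz": -10,"rx": 0,"ry": 0,"rz": -0.84,"gripper": 0.6},
    {"dx": 190,"dy": 100,"dz": -10,"rx": 0,"ry": 0,"rz": -0.96,"gripper": 0.6}
  ]
}}

```text
t: 27.77
eef_pos: [0.4557, -0.253, 0.3306]
ee_rot: [3.141, 0.0, -0.287]
force: [0.3, -0.6, -0.2]
width: 0.035
gripper_force: 0.0
```

Call:
{"fn": "jog_arm", "kwargs": {
  "targets": [
    {"dx": 0,"dy": 0,"dz": 0,"rx": 0,"ry": 0,"rz": -0.1,"gripper": 0.6},
    {"dx": 0,"dy": 0,"dz": 0,"rx": 0,"ry": 0,"rz": -0.18,"gripper": 0.6},
    {"dx": 0,"dy": 0,"dz": 0,"rx": 0,"ry": 0,"rz": -0.2,"gripper": 0.6},
    {"dx": 0,"dy": 0,"dz": 0,"rx": 0,"ry": 0,"rz": -0.2,"gripper": 0.6},
    {"dx": 0,"dy": 0,"dz": 0,"rx": 0,"ry": 0,"rz": -0.2,"gripper": 0.6},
    {"dx": 0,"dy": 0,"dz": 0,"rx": 0,"ry": 0,"rz": -0.2,"gripper": 0.6},
    {"dx": 0,"dy": 0,"dz": 0,"rx": 0,"ry": 0,"rz": -0.2,"gripper": 0.6},
    {"dx": 0,"dy": 0,"dz": 0,"rx": 0,"ry": 0,"rz": -0.2,"gripper": 0.6}
  ]
}}

```text
t: 28.43
eef_pos: [0.4568, -0.2508, 0.3307]
ee_rot: [-3.142, -0.0, -0.091]
force: [-0.3, -0.4, -0.0]
width: 0.0354
gripper_force: 0.0
```

```bash
python3 - <<'E'
from tins import *
t=1.67; p=ch(-.072,-.073+.196*np.cos(t),.077+.196*np.sin(t)); print(p); go(p,CH[2])
w=grab('wrist'); P=cloud(w); m=(P[...,2]>.255)&(P[...,2]<.285)&(P[...,1]<-.2)&(P[...,1]>-.3)&(P[...,0]>.35)&(P[...,0]<.6)
Q=P[m]; print(len(Q),Q.mean(0) if len(Q) else '',Q.min(0),Q.max(0))
print(proj(w,[ch(-.033,-.073+.196*np.cos(t),.074+.196*np.sin(t))]))
E
```

```text
[ 0.45794526 -0.24927092  0.27203634]
at [ 0.4568 -0.2508  0.3307] [-3.142 -0.    -0.091] F [-0.3 -0.4 -0. ] w 0.0354 t 28.4
d mm [ 1.  -1.6 58.7] rv [-0.   -0.   -0.01]
1341 [ 0.47232496 -0.25348429  0.27293888] [ 0.43104001 -0.26051197  0.25592342] [ 0.50809376 -0.24566217  0.27653149]
[[257.13031514 160.93466654]]
```

Call:
{"fn": "jog_arm", "kwargs": {
  "targets": [
    {"dx": 1,"dy": 1,"dz": 10,"rx": 0,"ry": 0,"rz": -0.01,"gripper": 0.6},
    {"dx": 1,"dy": 1,"dz": 22,"rx": 0,"ry": 0,"rz": -0.01,"gripper": 0.6},
    {"dx": 1,"dy": 1,"dz": 35,"rx": 0,"ry": 0,"rz": -0.01,"gripper": 0.6},
    {"dx": 1,"dy": 1,"dz": 47,"rx": 0,"ry": 0,"rz": -0.01,"gripper": 0.6},
    {"dx": 1,"dy": 1,"dz": 55,"rx": 0,"ry": 0,"rz": -0.01,"gripper": 0.6},
    {"dx": 1,"dy": 1,"dz": 58,"rx": 0,"ry": 0,"rz": -0.01,"gripper": 0.6},
    {"dx": 1,"dy": 1,"dz": 58,"rx": 0,"ry": 0,"rz": -0.01,"gripper": 0.7},
    {"dx": 1,"dy": 1,"dz": 58,"rx": 0,"ry": 0,"rz": -0.01,"gripper": 0.8}
  ]
}}

```text
t: 29.15
eef_pos: [0.4578, -0.2522, 0.2729]
ee_rot: [3.141, -0.0, -0.081]
force: [-0.2, 0.8, -0.3]
width: 0.0268
gripper_force: 0.0
```

Call:
{"fn": "jog_arm", "kwargs": {
  "force": 20,
  "targets": [
    {"dx": 0,"dy": 0,"dz": 0,"rx": 0,"ry": 0,"rz": 0,"gripper": 0.9},
    {"dx": 0,"dy": 0,"dz": 0,"rx": 0,"ry": 0,"rz": 0,"gripper": 1},
    {"dx": 0,"dy": 0,"dz": 0,"rx": 0,"ry": 0,"rz": 0,"gripper": 1},
    {"dx": 0,"dy": 0,"dz": 0,"rx": 0,"ry": 0,"rz": 0,"gripper": 1},
    {"dx": 0,"dy": 0,"dz": 0,"rx": 0,"ry": 0,"rz": 0,"gripper": 1},
    {"dx": 0,"dy": 0,"dz": 0,"rx": 0,"ry": 0,"rz": 0,"gripper": 1},
    {"dx": 0,"dy": 0,"dz": 0,"rx": 0,"ry": 0,"rz": 0,"gripper": 1},
    {"dx": 0,"dy": 0,"dz": 0,"rx": 0,"ry": 0,"rz": 0,"gripper": 1}
  ]
}}

```text
t: 29.82
eef_pos: [0.4579, -0.2525, 0.2734]
ee_rot: [3.141, -0.001, -0.081]
force: [0.1, -3.6, 5.4]
width: 0.0093
gripper_force: 20.0
```

```bash
python3 - <<'E'
from tins import *
t=1.68;p=ch(-.072,-.073+.196*np.cos(t),.077+.196*np.sin(t)); go(p,CH[2])
f=lambda t:np.array([-196*np.cos(t),-196*np.sin(t)])
for k in range(1,18): 
  t=max(1.68-.1*k,0); print(round(t,2),(f(t)-f(1.68)).round(1),(f(t)-f(.88)).round(1))
E
```

```text
at [ 0.4579 -0.2525  0.2734] [ 3.141e+00 -1.000e-03 -8.100e-02] F [ 0.1 -3.6  5.4] w 0.0093 t 29.8
d mm [-0.2 -1.3  1.6] rv [ 0.001 -0.001  0.   ]
1.58 [-19.6  -1.2] [126.7 -44.9]
1.48 [-39.1  -0.4] [107.1 -44.1]
1.38 [-58.5   2.4] [ 87.7 -41.4]
1.28 [-77.6   7.1] [ 68.7 -36.7]
1.18 [-96.   13.6] [ 50.2 -30.2]
1.08 [-113.7   22. ] [ 32.5 -21.8]
0.98 [-130.5   32.1] [ 15.7 -11.7]
0.88 [-146.2   43.8] [-0.  0.]
0.78 [-160.7   57. ] [-14.5  13.2]
0.68 [-173.8   71.6] [-27.5  27.8]
0.58 [-185.3   87.4] [-39.1  43.7]
0.48 [-195.2  104.3] [-49.   60.6]
0.38 [-203.4  122.1] [-57.1  78.4]
0.28 [-209.7  140.7] [-63.5  96.9]
0.18 [-214.2  159.7] [-68. 116.]
0.08 [-216.7  179.2] [-70.5 135.4]
0 [-217.4  194.8] [-71.1 151.1]
```

Call:
{"fn": "jog_arm", "kwargs": {
  "targets": [
    {"dx": 0,"dy": -13,"dz": -1,"rx": 0,"ry": 0,"rz": 0,"gripper": 1},
    {"dx": 0,"dy": -36,"dz": -0.4,"rx": 0,"ry": 0,"rz": 0,"gripper": 1},
    {"dx": 0,"dy": -58.5,"dz": 2.4,"rx": 0,"ry": 0,"rz": 0,"gripper": 1},
    {"dx": 0,"dy": -77.6,"dz": 7.1,"rx": 0,"ry": 0,"rz": 0,"gripper": 1},
    {"dx": 0,"dy": -96,"dz": 13.6,"rx": 0,"ry": 0,"rz": 0,"gripper": 1},
    {"dx": 0,"dy": -113.7,"dz": 22,"rx": 0,"ry": 0,"rz": 0,"gripper": 1},
    {"dx": 0,"dy": -130.5,"dz": 32.1,"rx": 0,"ry": 0,"rz": 0,"gripper": 1},
    {"dx": 0,"dy": -146.2,"dz": 43.8,"rx": 0,"ry": 0,"rz": 0,"gripper": 1}
  ]
}}

```text
t: 30.48
eef_pos: [0.4701, -0.1056, 0.2291]
ee_rot: [3.141, -0.002, -0.081]
force: [4.1, -4.8, -1.0]
width: 0.009
gripper_force: 20.0
```

Call:
{"fn": "jog_arm", "kwargs": {
  "targets": [
    {"dx": 0,"dy": -14.5,"dz": 13.2,"rx": 0,"ry": 0,"rz": 0,"gripper": 1},
    {"dx": 0,"dy": -27.5,"dz": 27.8,"rx": 0,"ry": 0,"rz": 0,"gripper": 1},
    {"dx": 0,"dy": -39,"dz": 43.7,"rx": 0,"ry": 0,"rz": 0,"gripper": 1},
    {"dx": 0,"dy": -49,"dz": 60.6,"rx": 0,"ry": 0,"rz": 0,"gripper": 1},
    {"dx": 0,"dy": -57,"dz": 78.4,"rx": 0,"ry": 0,"rz": 0,"gripper": 1},
    {"dx": 0,"dy": -63.5,"dz": 97,"rx": 0,"ry": 0,"rz": 0,"gripper": 1},
    {"dx": 0,"dy": -67.5,"dz": 114,"rx": 0,"ry": 0,"rz": 0,"gripper": 1},
    {"dx": 0,"dy": -69.5,"dz": 126,"rx": 0,"ry": 0,"rz": 0,"gripper": 1}
  ]
}}

```text
t: 31.15
eef_pos: [0.4757, -0.0373, 0.1019]
ee_rot: [3.14, -0.001, -0.08]
force: [4.7, -10.7, 1.2]
width: 0.0091
gripper_force: 20.0
```

```bash
python3 - <<'E'
from tins import *
go(ch(-.072,.123,.077),CH[2])
E
```

```text
at [ 0.4757 -0.0373  0.1019] [ 3.14e+00 -1.00e-03 -8.00e-02] F [  4.7 -10.7   1.2] w 0.0091 t 31.1
d mm [-0.5 -2.7 24.9] rv [ 0.001 -0.001  0.001]
```

Call:
{"fn": "jog_arm", "kwargs": {
  "targets": [
    {"dx": 0,"dy": 0,"dz": 8,"rx": 0,"ry": 0,"rz": 0,"gripper": 1},
    {"dx": 0,"dy": 0,"dz": 15,"rx": 0,"ry": 0,"rz": 0,"gripper": 1},
    {"dx": 0,"dy": 0,"dz": 20,"rx": 0,"ry": 0,"rz": 0,"gripper": 1},
    {"dx": 0,"dy": 0,"dz": 23,"rx": 0,"ry": 0,"rz": 0,"gripper": 1},
    {"dx": 0,"dy": 0,"dz": 25,"rx": 0,"ry": 0,"rz": 0,"gripper": 1},
    {"dx": 0,"dy": 0,"dz": 26,"rx": 0,"ry": 0,"rz": 0,"gripper": 1},
    {"dx": 0,"dy": 0,"dz": 26.5,"rx": 0,"ry": 0,"rz": 0,"gripper": 1},
    {"dx": 0,"dy": 0,"dz": 26.5,"rx": 0,"ry": 0,"rz": 0,"gripper": 1}
  ]
}}

```text
t: 31.82
eef_pos: [0.4764, -0.0365, 0.079]
ee_rot: [-3.141, -0.003, -0.08]
force: [-6.8, 4.3, 29.2]
width: 0.0091
gripper_force: 20.0
```

29 N upward at the same height as the original grip, so the lid is on its stop. I'll release, rise and go to the knob.

Call:
{"fn": "jog_arm", "kwargs": {
  "targets": [
    {"dx": 0,"dy": 0,"dz": 0,"rx": 0,"ry": 0,"rz": 0,"gripper": 0.8},
    {"dx": 0,"dy": 0,"dz": 0,"rx": 0,"ry": 0,"rz": 0,"gripper": 0.66},
    {"dx": 0,"dy": 0,"dz": 0,"rx": 0,"ry": 0,"rz": 0,"gripper": 0.66},
    {"dx": 0,"dy": 0,"dz": -15,"rx": 0,"ry": 0,"rz": 0,"gripper": 0.66},
    {"dx": 0,"dy": 0,"dz": -45,"rx": 0,"ry": 0,"rz": 0,"gripper": 0.66},
    {"dx": 0,"dy": 0,"dz": -80,"rx": 0,"ry": 0,"rz": 0,"gripper": 0.6},
    {"dx": 0,"dy": 0,"dz": -115,"rx": 0,"ry": 0,"rz": 0,"gripper": 0.6},
    {"dx": 0,"dy": 0,"dz": -140,"rx": 0,"ry": 0,"rz": 0,"gripper": 0.6}
  ]
}}

```text
t: 32.48
eef_pos: [0.475, -0.0373, 0.2188]
ee_rot: [-3.141, -0.001, -0.081]
force: [0.9, 1.0, -0.3]
width: 0.035
gripper_force: 0.0
```

```bash
python3 - <<'E'
from tins import *
go(ch(.065,.160,.2),CH[2])
w=grab('wrist'); P=cloud(w); hsv=cv2.cvtColor(w['frame'],cv2.COLOR_RGB2HSV)
m=(P[...,2]>.06)&(P[...,2]<.2)&(hsv[...,1]>120)&(P[...,1]<-.09)&(P[...,1]>-.26)&(P[...,0]<.67)
Q=P[m]; print(len(Q),np.percentile(Q[:,2],[2,50,98])); A=np.c_[Q,np.ones(len(Q))]; print('slope',np.linalg.lstsq(A[:,[0,1,3]],Q[:,2],rcond=None)[0])
E
```

```text
at [ 0.475  -0.0373  0.2188] [-3.141e+00 -1.000e-03 -8.100e-02] F [ 0.9  1.  -0.3] w 0.035 t 32.5
d mm [137.2 -39.7  18.9] rv [-0.    -0.001  0.   ]
32377 [0.07822088 0.07978603 0.08127747]
slope [-0.0020061   0.00190444  0.08118019]
```

The lid lies flat at z ≈ 0.0798, so it is shut. Now I'll grip the knob and turn it back (clockwise from above, so +rz in the tool frame).

Call:
{"fn": "jog_arm", "kwargs": {
  "targets": [
    {"dx": 20,"dy": -6,"dz": 0,"rx": 0,"ry": 0,"rz": 0,"gripper": 0.6},
    {"dx": 55,"dy": -16,"dz": 0,"rx": 0,"ry": 0,"rz": 0,"gripper": 0.6},
    {"dx": 90,"dy": -26,"dz": 0,"rx": 0,"ry": 0,"rz": 0,"gripper": 0.6},
    {"dx": 120,"dy": -35,"dz": 0,"rx": 0,"ry": 0,"rz": 0,"gripper": 0.6},
    {"dx": 137,"dy": -40,"dz": 0,"rx": 0,"ry": 0,"rz": 0,"gripper": 0.6},
    {"dx": 137,"dy": -40,"dz": 0,"rx": 0,"ry": 0,"rz": 0,"gripper": 0.6},
    {"dx": 137,"dy": -40,"dz": 15,"rx": 0,"ry": 0,"rz": 0,"gripper": 0.6},
    {"dx": 137,"dy": -40,"dz": 35,"rx": 0,"ry": 0,"rz": 0,"gripper": 0.6}
  ]
}}

```text
t: 33.2
eef_pos: [0.6151, -0.0083, 0.1814]
ee_rot: [-3.141, -0.001, -0.081]
force: [0.7, 1.7, -0.5]
width: 0.0354
gripper_force: 0.0
```

Call:
{"fn": "jog_arm", "kwargs": {
  "targets": [
    {"dx": 0,"dy": 0,"dz": 15,"rx": 0,"ry": 0,"rz": 0,"gripper": 0.6},
    {"dx": 0,"dy": 0,"dz": 30,"rx": 0,"ry": 0,"rz": 0,"gripper": 0.6},
    {"dx": 0,"dy": 0,"dz": 42,"rx": 0,"ry": 0,"rz": 0,"gripper": 0.6},
    {"dx": 0,"dy": 0,"dz": 52,"rx": 0,"ry": 0,"rz": 0,"gripper": 0.6},
    {"dx": 0,"dy": 0,"dz": 58,"rx": 0,"ry": 0,"rz": 0,"gripper": 0.6},
    {"dx": 0,"dy": 0,"dz": 59,"rx": 0,"ry": 0,"rz": 0,"gripper": 0.6},
    {"dx": 0,"dy": 0,"dz": 59,"rx": 0,"ry": 0,"rz": 0,"gripper": 0.6},
    {"dx": 0,"dy": 0,"dz": 59,"rx": 0,"ry": 0,"rz": 0,"gripper": 0.7}
  ]
}}

```text
t: 33.87
eef_pos: [0.6151, -0.0083, 0.123]
ee_rot: [-3.141, -0.001, -0.081]
force: [0.3, 0.2, -0.4]
width: 0.0321
gripper_force: 0.0
```

Call:
{"fn": "jog_arm", "kwargs": {
  "force": 15,
  "targets": [
    {"dx": 0,"dy": 0,"dz": 0,"rx": 0,"ry": 0,"rz": 0,"gripper": 0.75},
    {"dx": 0,"dy": 0,"dz": 0,"rx": 0,"ry": 0,"rz": 0,"gripper": 1},
    {"dx": 0,"dy": 0,"dz": 0,"rx": 0,"ry": 0,"rz": 0,"gripper": 1},
    {"dx": 0,"dy": 0,"dz": 0,"rx": 0,"ry": 0,"rz": 0,"gripper": 1},
    {"dx": 0,"dy": 0,"dz": 0,"rx": 0,"ry": 0,"rz": 0,"gripper": 1},
    {"dx": 0,"dy": 0,"dz": 0,"rx": 0,"ry": 0,"rz": 0,"gripper": 1},
    {"dx": 0,"dy": 0,"dz": 0,"rx": 0,"ry": 0,"rz": 0,"gripper": 1},
    {"dx": 0,"dy": 0,"dz": 0,"rx": 0,"ry": 0,"rz": 0,"gripper": 1}
  ]
}}

```text
t: 34.53
eef_pos: [0.615, -0.0106, 0.1232]
ee_rot: [3.139, -0.0, -0.081]
force: [1.0, -11.4, 0.4]
width: 0.0178
gripper_force: 15.0
```

Call:
{"fn": "jog_arm", "kwargs": {
  "targets": [
    {"dx": 0,"dy": 2,"dz": 0,"rx": 0,"ry": 0,"rz": 0.08,"gripper": 1},
    {"dx": 0,"dy": 2,"dz": 0,"rx": 0,"ry": 0,"rz": 0.18,"gripper": 1},
    {"dx": 0,"dy": 2,"dz": 0,"rx": 0,"ry": 0,"rz": 0.28,"gripper": 1},
    {"dx": 0,"dy": 2,"dz": 0,"rx": 0,"ry": 0,"rz": 0.38,"gripper": 1},
    {"dx": 0,"dy": 2,"dz": 0,"rx": 0,"ry": 0,"rz": 0.48,"gripper": 1},
    {"dx": 0,"dy": 2,"dz": 0,"rx": 0,"ry": 0,"rz": 0.58,"gripper": 1},
    {"dx": 0,"dy": 2,"dz": 0,"rx": 0,"ry": 0,"rz": 0.68,"gripper": 1},
    {"dx": 0,"dy": 2,"dz": 0,"rx": 0,"ry": 0,"rz": 0.78,"gripper": 1}
  ]
}}

```text
t: 35.2
eef_pos: [0.6156, -0.0098, 0.1232]
ee_rot: [-3.139, -0.001, -0.866]
force: [1.3, 1.5, -0.6]
width: 0.0181
gripper_force: 15.0
```

Call:
{"fn": "jog_arm", "kwargs": {
  "targets": [
    {"dx": 0,"dy": 0,"dz": 0,"rx": 0,"ry": 0,"rz": 0.1,"gripper": 1},
    {"dx": 0,"dy": 0,"dz": 0,"rx": 0,"ry": 0,"rz": 0.2,"gripper": 1},
    {"dx": 0,"dy": 0,"dz": 0,"rx": 0,"ry": 0,"rz": 0.3,"gripper": 1},
    {"dx": 0,"dy": 0,"dz": 0,"rx": 0,"ry": 0,"rz": 0.4,"gripper": 1},
    {"dx": 0,"dy": 0,"dz": 0,"rx": 0,"ry": 0,"rz": 0.5,"gripper": 1},
    {"dx": 0,"dy": 0,"dz": 0,"rx": 0,"ry": 0,"rz": 0.6,"gripper": 1},
    {"dx": 0,"dy": 0,"dz": 0,"rx": 0,"ry": 0,"rz": 0.7,"gripper": 1},
    {"dx": 0,"dy": 0,"dz": 0,"rx": 0,"ry": 0,"rz": 0.78,"gripper": 1}
  ]
}}

```text
t: 35.87
eef_pos: [0.6167, -0.0094, 0.1232]
ee_rot: [-3.137, 0.002, -1.646]
force: [6.3, 2.2, -3.5]
width: 0.0179
gripper_force: 15.0
```

Call:
{"fn": "jog_arm", "kwargs": {
  "targets": [
    {"dx": 0,"dy": 0,"dz": 0,"rx": 0,"ry": 0,"rz": 0.03,"gripper": 1},
    {"dx": 0,"dy": 0,"dz": 0,"rx": 0,"ry": 0,"rz": 0.04,"gripper": 1},
    {"dx": 0,"dy": 0,"dz": 0,"rx": 0,"ry": 0,"rz": 0.04,"gripper": 1},
    {"dx": 0,"dy": 0,"dz": 0,"rx": 0,"ry": 0,"rz": 0.04,"gripper": 0.6},
    {"dx": 0,"dy": 0,"dz": 0,"rx": 0,"ry": 0,"rz": 0.04,"gripper": 0.6},
    {"dx": 0,"dy": 0,"dz": -20,"rx": 0,"ry": 0,"rz": 0.04,"gripper": 0.6},
    {"dx": 0,"dy": 0,"dz": -50,"rx": 0,"ry": 0,"rz": 0.04,"gripper": 0.6},
    {"dx": 0,"dy": 0,"dz": -85,"rx": 0,"ry": 0,"rz": 0.04,"gripper": 0.6}
  ]
}}

```text
t: 36.53
eef_pos: [0.6132, -0.0107, 0.2067]
ee_rot: [3.137, -0.001, -1.681]
force: [1.1, 0.1, 0.4]
width: 0.0347
gripper_force: 0.0
```

Call:
{"fn": "jog_arm", "kwargs": {
  "targets": [
    {"dx": -10,"dy": 0,"dz": -30,"rx": 0,"ry": 0,"rz": 0,"gripper": 0.6},
    {"dx": -35,"dy": 10,"dz": -60,"rx": 0,"ry": 0,"rz": 0,"gripper": 0.6},
    {"dx": -60,"dy": 20,"dz": -80,"rx": 0,"ry": 0,"rz": 0,"gripper": 0.6},
    {"dx": -80,"dy": 25,"dz": -90,"rx": 0,"ry": 0,"rz": 0,"gripper": 0.6},
    {"dx": -80,"dy": 25,"dz": -90,"rx": 0,"ry": 0,"rz": 0,"gripper": 0.6},
    {"dx": -80,"dy": 25,"dz": -90,"rx": 0,"ry": 0,"rz": 0,"gripper": 0.6},
    {"dx": -80,"dy": 25,"dz": -90,"rx": 0,"ry": 0,"rz": 0,"gripper": 0.6},
    {"dx": -80,"dy": 25,"dz": -90,"rx": 0,"ry": 0,"rz": 0,"gripper": 0.6}
  ]
}}

```text
t: 37.2
eef_pos: [0.5982, 0.0712, 0.2965]
ee_rot: [3.14, -0.001, -1.682]
force: [0.2, -0.1, 0.5]
width: 0.035
gripper_force: 0.0
```

```bash
python3 - <<'E'
from tins import *
go(ch(.065,.160,.2),CH[2]-np.pi/2)
w=grab('wrist'); save(w,'w9.png',None,1.2)
E
```

```text
at [0.5982 0.0712 0.2965] [ 3.140e+00 -1.000e-03 -1.682e+00] F [ 0.2 -0.1  0.5] w 0.035 t 37.2
d mm [ 77.6 -25.6  96.5] rv [ 0.001 -0.001 -0.03 ]
```

View pics/w9.png

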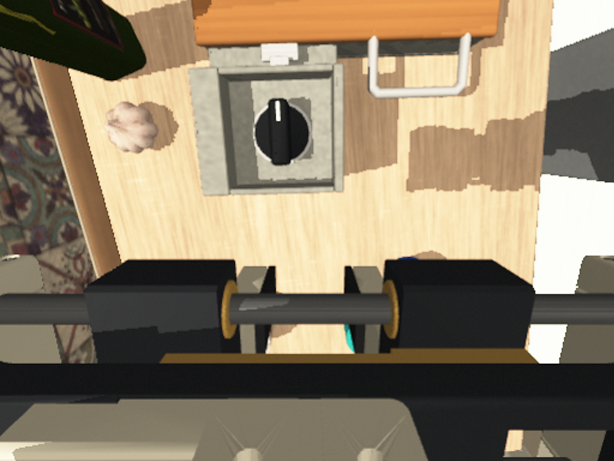

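The knob bar lies along chest y at (281,130) again, the blade reaches to the lid's edge at (280,52), and the lid is shut. Handing in.

```bash
python3 -c "
from station import arm
print(arm.job_done())"
```

```text
the job is handed in; nothing more can be done
None
```

The job is handed in: both plain steel tins (one tall, one low) stand upright in the chest, the lid is shut and the knob is turned back to locked, and the mug, fruit can, onion and coloured look-alikes were left alone.

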